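# Shut up the feed bench for the night

### The arm

A 6-joint arm with a two-finger parallel gripper is mounted at the origin on the work surface. World frame = base frame: x ahead of the robot, y to its left, z up, the work surface at z = 0. Lengths are in mm, angles in rad, forces in N, time in s.
With the tool pointing down it reaches from about 275 to 1000 mm from the base axis. Payload 8.4 kg.
Tool frame: the origin (TCP) lies at the very end of the fingers, on their centre line; the grasp point (between the pads) lies 19 mm behind it; z points along the fingers, y is the line along which they close (so a half turn about z gives the same grasp; the last joint's range is limited). The gripper opens to 85 mm and grips with 20 to 120 N. Pads are 22 mm wide; open, the fingers measure 114 mm over their backs; the gripper's body (76 mm by 85 mm) begins 54 mm behind the grasp point. The pads swing forward as they close: fully open they stand 13 mm farther back than shut.
Start: joints at [-1.223, 0.353, 1.633, -0, 1.155, -0.002], TCP at [214.192, -587.154, 231.281] pointing down, gripper open.
Joint ranges: [-2.63, 2.63], [-0.92, 2.1], [0.06, 2.66], [-1.3, 4.44], [0, 2.69], [-3.02, 3.02]. Speed limits (rad/s): [2.22, 2.22, 2.79, 3.14, 3.14, 3.14].

### API

Orientations are given as [roll, pitch, yaw] about the fixed x, y, z axes, in that order (R = Rz(yaw) Ry(pitch) Rx(roll)).
In Python, from rig import telemetry, imaging, r gives the robot as it stands. The module is installed in compiled form; this text tells all that it offers.
- The arm moves only by the tool step_arm, never from a script. Its argument "moves" is a list of rows, each a list of 3 entries, a list of its own where there are three numbers: the turn, a rotation vector about the tool's x, y, z scaled (see below), then the shift along the tool's x, y, z scaled (see below), then the opening, from -1 (shut) to 1 (fully open). A call has 1 to 8 rows; each row is the pose to reach, as a shift and turn from the pose commanded when the call began, along the tool's axes at that moment; what a row does not reach only later rows make up. The controller multiplies each number of a shift by 200 mm and each number of a turn by 45 degrees. A row lasts 1/10 s, in which the tool goes at most 50 mm and 8.59 degrees, less where a joint would pass 70% of its speed; a pose out of reach is approached as far as the arm can. A call with a number of a shift or a turn outside -1 to 1 is refused whole. A call with a gripper value outside its range is refused whole. The fingers move at their own pace and stop on an object; "squeeze" is the grip in N (left out, the last holds). Time passes only in rows, so rows that repeat a pose let the fingers close. It gives the time, the measured TCP pose, the force, the opening and the grip force at its end, in the units of the state.
- telemetry.sense(): the state, without advancing time (a new reading comes with each control period).
- imaging.grab_frame(name): name is "scene" or "top" or "wrist"; returns the picture (400x640x3 uint8, red, green, blue); there is no depth.
- imaging.calibration(name): a dict with "fx", "fy", "cx", "cy" (pixels), "cam_to_world" (4x4, takes a point from camera to world coordinates). Camera axes: x right, y up, looking along -z (the intrinsics and any distortion apply to the point x, -y, -z); pixel columns grow to the right and rows downward; lengths in mm; the calibration is good to about 2 mm. A picture is of the moment at which its call begins: read the wrist's pose just before it. calibration takes no time and is no camera call; for the wrist camera it gives the pose at the moment of the call.
- r.sign_off(): hands the job in; it is judged then, once.
Trained networks look in the newest picture that a camera, given by its name, has taken for a name from the list of things; names that differ only in an ending like _2 or _b are one class to them, and where a whole thing is asked for, a point or a joint stands for the part that bears it (a point fixed in the world has none). Each returns a list of dicts, best first, with "conf" (0 to 1); they miss things now and then, are a little off and sometimes report something else, mostly with a low value. They report only what shows in the picture. A call takes as long as a camera call. They do not tell look-alikes from the thing itself.
- imaging.recognise(camera, name): "extent" ([left, top, width, height] in pixels, round what is visible of it).
- imaging.mark_of(camera, name): "xy" ([column, row] in pixels: a listed point, or the origin of a listed thing).
The state is a dict: "clock": time; "qpos": joint angles; "qvel": joint speeds; "joint_efforts": joint torques, N m; "eef_pos": TCP position; "tcp_rot": TCP orientation; "contact_force": force on the tool from outside, world axes, zero at the start; "wrist_torque": the same for the moment, N m; "opening": opening from 0.0 (shut) to 1.0 (fully open); "grasp_force": force on a finger pad.
Only numpy, scipy, OpenCV 4.12 (cv2) and the standard library are available. Lean on these libraries where they do the work, as an engineer would, in place of code of your own. Each camera call takes 0.05 s, during which the arm holds its last target. There are 200 camera calls.

### The job

Shut up the rabbits' feed bench for the night: stand the white measuring beaker upright in the open pellet bin and then close the bin's lid fully; set each cork stopper fully home, flange down on the rim, in the flask whose neck it fits (the red-topped one in the wide-necked amber flask, the yellow-topped one in the narrow-necked green flask); and stand every loose pine gnawing stick upright in the terracotta stick cup. Keep the flasks standing, and leave the cream dish and the clipper, log and hand brush on the shelf where they are.

Things in the scene. Friction and masses are not known exactly. Their poses are not given: they have to be found in the camera images.
- bin: Blue open pellet bin fixed to the bench, 160 x 180 x 100 mm outside (x, y, z), walls and floor 5 mm. Origin at the centre of its underside; z up; the lid is hinged on its +x rim.
- bin_lid (a joint): Angle of the bin's grey lid (rad): 0 shut, grows as it opens, about 1.57 straight up; at most 1.9. The lid is a 6 mm plate covering the whole bin, 160 mm from hinge to free edge. Its hinge is stiff: the lid stays where it is left and must be pushed all the way (a few newtons at the free edge).
- bin_lid_hinge (a point): Point on the lid's hinge axis, at the +x rim of the bin, middle of its width, 100 mm above the bench; the axis runs along the bin's y, in the plane of the lid's underside.
- bin_lid_handle (a point): The lid's black knob, about 20 mm across, in the middle of the width, 130 mm from the hinge (30 mm from the free edge); this point is 35 mm out from the outer face, at the knob's grip point: above the lid when shut, behind it (+x) when the lid stands open.
- beaker: White plastic measuring beaker, straight round cup, 54 mm outside diameter, 75 mm tall, wall 3 mm, 80 g, standing on the bench at the start. Origin at the centre of its underside, z up.
- cup: Terracotta stick cup, fixed to the bench: round, 84 mm outside diameter, 105 mm tall, wall 4 mm, inner floor 6 mm up, empty at the start. Origin at the centre of its underside, z up.
- flask_wide: Amber glass seed flask with the wide neck, 0.7 kg, loose, 80 mm across its body, 85 mm tall; neck bore 44 mm (outside 52 mm), 35 mm deep down to a solid floor. Origin at the centre of its underside, z up.
- flask_wide_mouth (a point): Centre of the amber flask's rim plane (85 mm above its origin).
- flask_narrow: Green glass seed flask with the narrow neck, 0.7 kg, loose, 68 mm across its body, 85 mm tall; neck bore 32 mm (outside 40 mm), 35 mm deep down to a solid floor. Origin at the centre of its underside, z up.
- flask_narrow_mouth (a point): Centre of the green flask's rim plane (85 mm above its origin).
- stopper_wide: Tapered cork stopper with a red grip (wide one), 50 g: plug 22 mm long, 33 mm diameter at the bottom, 40 mm at the top; above it a flange 56 mm across, 6 mm thick; above that an upright cylindrical grip 20 mm across and 32 mm tall (total height 60 mm). Stands upright on its plug on the bench at the start. Origin at the centre of the plug's underside, z up along its axis.
- stopper_wide_seat (a point): Centre of the underside of the red-topped stopper's flange (22 mm above its origin); lies on the flask's mouth point when home.
- stopper_narrow: Tapered cork stopper with a yellow grip (narrow one), 50 g: plug 22 mm long, 23 mm diameter at the bottom, 28 mm at the top; above it a flange 44 mm across, 6 mm thick; above that an upright cylindrical grip 20 mm across and 32 mm tall (total height 60 mm). Stands upright on its plug on the bench at the start. Origin at the centre of the plug's underside, z up along its axis.
- stopper_narrow_seat (a point): Centre of the underside of the yellow-topped stopper's flange (22 mm above its origin); lies on the flask's mouth point when home.
- stick0: Split-pine gnawing stick, pale wood, 140 mm long, 14 x 14 mm square section, 25 g, lying flat on the bench at the start. Origin at its centre, x along its length (the two ends are alike). Two to four such sticks are there (None if absent).
- stick1: Split-pine gnawing stick, pale wood, 140 mm long, 14 x 14 mm square section, 25 g, lying flat on the bench at the start. Origin at its centre, x along its length (the two ends are alike). Two to four such sticks are there (None if absent).
- stick2: Split-pine gnawing stick, pale wood, 140 mm long, 14 x 14 mm square section, 25 g, lying flat on the bench at the start. Origin at its centre, x along its length (the two ends are alike). Two to four such sticks are there (None if absent).
- stick3: Split-pine gnawing stick, pale wood, 140 mm long, 14 x 14 mm square section, 25 g, lying flat on the bench at the start. Origin at its centre, x along its length (the two ends are alike). Two to four such sticks are there (None if absent).
- dish: Cream-glazed dish, 130 mm across, 40 mm tall, on the bench to the robot's right; a bystander.
- clipper: Chrome nail clipper, 80 mm long, on the wooden pull-out shelf board (12 mm thick) beyond the work; a bystander.
- log: Thick pine gnawing log, 150 mm long, 48 mm thick, on the shelf board; a bystander, not one of the sticks.
- handbrush: Folded aluminium hand brush, 130 mm long, on the shelf board; a bystander.
Mind the look-alikes: they are no part of the job. There is more than one size of the bin; the one meant has the size given above.

How it is judged (in metres and radians):
On the way, in this order (a step that is already met when the one before it is completed fails the run):
1. the beaker stands in the bin, the lid still open (x of beaker in the frame of bin between -0.075 and 0.075 m and y of beaker in the frame of bin between -0.085 and 0.085 m and z of beaker in the frame of bin between -0.005 and 0.02 m and angle between beaker's own z axis and vertical below 0.3 rad and value of joint bin_lid above 0.5 rad and contact force between the fingers and beaker below 0.1 N and linear speed of beaker below 0.03 m/s), for 0.2 s.
2. the lid is shut with the beaker inside (value of joint bin_lid below 0.06 rad and x of beaker in the frame of bin between -0.075 and 0.075 m and y of beaker in the frame of bin between -0.085 and 0.085 m and z of beaker in the frame of bin between -0.005 and 0.02 m and angle between beaker's own z axis and vertical below 0.3 rad), for 0.2 s.
At the end, for the whole second after the job is handed in: Lid below 0.06 rad, beaker upright in the bin; each stopper in its own flask, flange within 3 mm of the rim, centred within 5 mm, 0.1 rad; flasks upright; every stick at rest in the cup: centre within 45 mm of its axis, 50-115 mm up, within 0.7 rad of vertical (all of step 2 and horizontal distance between stopper_wide_seat and flask_wide_mouth below 0.005 m and z of stopper_wide_seat in the frame of flask_wide_mouth between -0.006 and 0.003 m and angle between the z axis of stopper_wide and the z axis of flask_wide, either way round below 0.1 rad and angle between each of flask_wide, flask_narrow's own z axis and vertical below 0.1 rad and linear speed of each of stopper_wide, stopper_narrow below 0.02 m/s and horizontal distance between stopper_narrow_seat and flask_narrow_mouth below 0.005 m and z of stopper_narrow_seat in the frame of flask_narrow_mouth between -0.006 and 0.003 m and angle between the z axis of stopper_narrow and the z axis of flask_narrow, either way round below 0.1 rad and horizontal distance between each of stick0, stick1, stick2, stick3 and cup below 0.045 m and height (world z) of stick0 between 0.05 and 0.115 m and (angle between stick0's own x axis and vertical below 0.7 rad or angle between stick0's own x axis and vertical above 2.44 rad) and linear speed of each of stick0, stick1, stick2, stick3 below 0.03 m/s and height (world z) of stick1 between 0.05 and 0.115 m and (angle between stick1's own x axis and vertical below 0.7 rad or angle between stick1's own x axis and vertical above 2.44 rad) and height (world z) of stick2 between 0.05 and 0.115 m and (angle between stick2's own x axis and vertical below 0.7 rad or angle between stick2's own x axis and vertical above 2.44 rad) and height (world z) of stick3 between 0.05 and 0.115 m and (angle between stick3's own x axis and vertical below 0.7 rad or angle between stick3's own x axis and vertical above 2.44 rad)); the robot touches nothing.
It fails at once if the dish, clipper, log or hand brush is disturbed (moved more than 30 mm) (distance of any of dish, clipper, log, handbrush from where it was at the start of the episode above 0.03 m).
It fails at once if a flask is tipped over (beyond 0.5 rad) (angle between any of flask_wide, flask_narrow's own z axis and vertical above 0.5 rad).
Of stick0, stick1, stick2, stick3 only 2 to 4 are there at a start; the rules pass over those that are not, and their reading is None.
At some moment in a run one of stick0, stick1, stick2, stick3, beaker may be knocked a few centimetres aside while the robot is not near it.
It also fails if it takes over 210 s, if anything falls off the work surface, if the arm or the gripper's body presses on something with over 40 N, if the wrist force passes 120 N, or if a joint passes its speed limit or range.

## Working session

There is one attempt and no reset: what is moved stays moved. The work goes in short steps, Python scripts to look and compute and a tool call to move; the robot and the scene stay as the last step left them, time stands still between calls to the robot, and variables do not carry over. Pictures are saved under pics/ and viewed, at most 14 in all, crops included, and the job is handed in when it is done.

Besides the shell and the picture viewer there is one more tool, called after "Emit:" by a JSON object that holds its "api" and its "payload". step_arm: Moves the arm, as the interface text tells. Its arguments: {"type":"object","properties":{"moves":{"type":"array"},"squeeze":{"type":"number"}},"required":["moves"]}

```bash
mkdir -p pics
cat > h.py <<'E'
import numpy as np, cv2
from rig import telemetry, imaging, r
from scipy.spatial.transform import Rotation as Ro
def ray(cam,uv,z):
    c=imaging.calibration(cam);T=np.array(c["cam_to_world"])
    d=T[:3,:3]@np.array([(uv[0]-c["cx"])/c["fx"],-(uv[1]-c["cy"])/c["fy"],-1])
    return T[:3,3]+d*(z-T[2,3])/d[2]
def proj(cam,p):
    c=imaging.calibration(cam);T=np.array(c["cam_to_world"])
    q=T[:3,:3].T@(np.array(p)-T[:3,3]);return [c["cx"]+c["fx"]*q[0]/-q[2],c["cy"]-c["fy"]*q[1]/-q[2]]
def save(cam,name):
    im=imaging.grab_frame(cam);cv2.imwrite(f"pics/{name}.png",im[:,:,::-1]);return im
E
python3 - <<'E'
from h import *
a=save("scene","s0");b=save("top","t0")
for c in("scene","top"):
    k=imaging.calibration(c);print(c,k["fx"],np.round(np.array(k["cam_to_world"]),2).tolist(),[x for x in k if x not in("fx","cam_to_world")])
Z=dict(bin=0,bin_lid_hinge=100,beaker=0,cup=0,flask_wide_mouth=85,flask_narrow_mouth=85,stopper_wide_seat=22,stopper_narrow_seat=22,stopper_wide=0,stopper_narrow=0,stick0=7,dish=0,bin_lid_handle=230)
for n,z in Z.items():
    for c in("top","scene"):
        print(n,c,[(round(m["conf"],2),np.round(m["xy"]).tolist(),np.round(ray(c,m["xy"],z)[:2]).tolist()) for m in imaging.mark_of(c,n)[:6]])
print(telemetry.sense())
E
```

```text
scene 396.77497121927615 [[0.55, -0.71, 0.43, 914.47], [0.83, 0.48, -0.27, -285.58], [-0.01, 0.51, 0.86, 917.58], [0.0, 0.0, 0.0, 1.0]] ['fy', 'cx', 'cy']
top 445.70922661837454 [[-0.02, 1.0, -0.09, 387.93], [-1.0, -0.02, 0.02, -18.6], [0.02, 0.09, 1.0, 1445.46], [0.0, 0.0, 0.0, 1.0]] ['fy', 'cx', 'cy']
bin top [(0.78, [225.0, 291.0], [248.0, 266.0]), (0.77, [207.0, 218.0], [482.0, 323.0])]
bin scene [(0.94, [358.0, 111.0], [256.0, 280.0]), (0.78, [416.0, 157.0], [490.0, 311.0]), (0.38, [220.0, 290.0], [530.0, -329.0])]
bin_lid_hinge top [(0.98, [203.0, 185.0], [573.0, 313.0]), (0.73, [221.0, 271.0], [316.0, 258.0]), (0.68, [190.0, 169.0], [624.0, 352.0])]
bin_lid_hinge scene [(0.92, [443.0, 153.0], [565.0, 314.0]), (0.7, [369.0, 110.0], [340.0, 245.0])]
beaker top [(0.77, [267.0, 220.0], [469.0, 131.0])]
beaker scene [(0.87, [362.0, 180.0], [467.0, 136.0])]
cup top [(0.26, [314.0, 127.0], [775.0, -29.0])]
cup scene [(0.97, [372.0, 239.0], [625.0, 52.0])]
flask_wide_mouth top [(0.79, [333.0, 151.0], [675.0, -85.0]), (0.39, [205.0, 185.0], [578.0, 309.0])]
flask_wide_mouth scene [(0.6
[... 1231 characters left out ...]
6.0, 314.0])]
{'clock': 1.4, 'qpos': array([-1.22340940e+00,  3.52994985e-01,  1.63339474e+00, -2.18991872e-05,
        1.15520070e+00, -2.40765949e-03]), 'qvel': array([ 0.00213693, -0.00069994, -0.000961  ,  0.00164125,  0.00112115,
        0.00063626]), 'joint_efforts': array([ 5.05269418e-04, -6.05174875e+01, -3.42439663e+01,  3.56459020e-05,
        1.19506338e-03, -1.55742197e-05]), 'eef_pos': array([ 214.18145038, -587.16111361,  231.28635602]), 'tcp_rot': array([3.14159047e+00, 2.00403703e-05, 3.49803430e-01]), 'contact_force': array([-0.02928299, -0.38435655,  0.32504932]), 'wrist_torque': array([0.0212241 , 0.04613113, 0.01935679]), 'grasp_force': 0.0, 'opening': 0.998032415016559}
```

Run:
```python
import cv2
a=cv2.imread("pics/s0.png")[80:400,170:510];cv2.imwrite("pics/s0c.png",cv2.resize(a,(637,600),interpolation=cv2.INTER_CUBIC))
a=cv2.imread("pics/t0.png")[90:340,160:460];cv2.imwrite("pics/t0c.png",cv2.resize(a,(720,600),interpolation=cv2.INTER_CUBIC))
```

```text
(no output)
```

View pics/s0c.png

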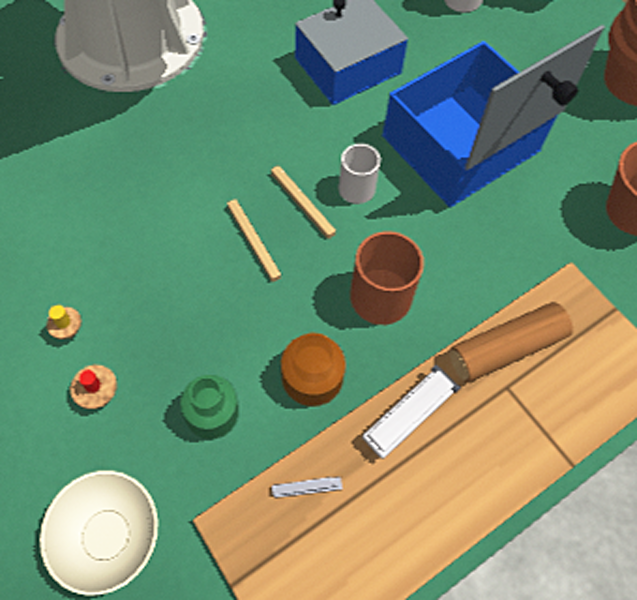

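View pics/t0c.png

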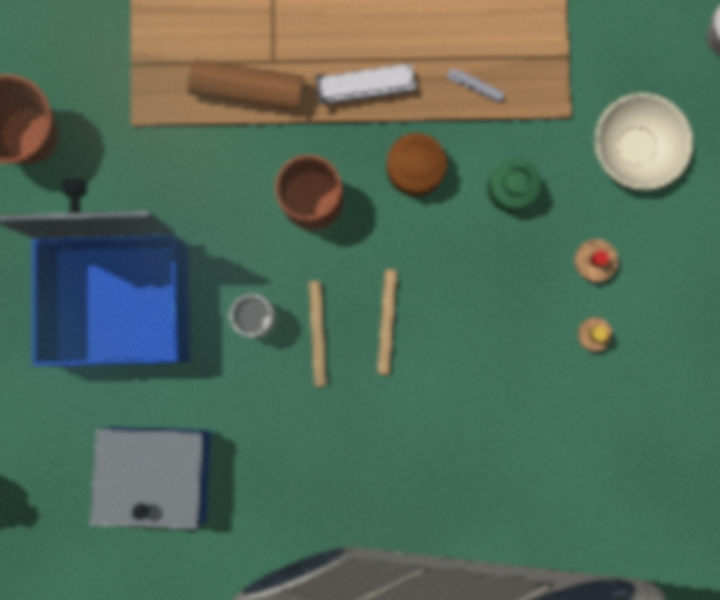

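I see look-alikes at these pixels:
- **Bins:** open bin at top (206,215), and a small closed bin at (225,291). I choose the open one.
- **Cups:** terracotta at top (288,169), with others at the left edge, (165,140) and beyond. I choose (288,169).
- **Beaker:** (265,221). Another white one is partly visible near the robot, at the top of the scene view.
- **Sticks:** two, at (293,229) and (321,223). The log on the shelf is not one of them.

I'll start moving and check these choices in a close wrist view.

Emit:
{"api": "step_arm", "payload": {"moves": [[[0,0,0.445],[0.82,-1,0],1],[[0,0,0.445],[0.82,-1,0],1],[[0,0,0.445],[0.82,-1,0],1],[[0,0,0.445],[0.82,-1,0],1],[[0,0,0.445],[0.82,-1,0],1],[[0,0,0.445],[0.82,-1,0],1]]}}

```text
clock: 2.0
eef_pos: [300.2, -338.9, 231.2]
tcp_rot: [-3.14, 0.0, 0.003]
contact_force: [-0.3, -0.1, -0.2]
opening: 0.998
grasp_force: 0.0
```

Emit:
{"api": "step_arm", "payload": {"moves": [[[0,0,0],[0.36,-1,-0.3],1],[[0,0,0],[0.36,-1,-0.3],1],[[0,0,0],[0.36,-1,-0.3],1],[[0,0,0],[0.36,-1,-0.3],1],[[0,0,0],[0.36,-1,-0.3],1]]}}

```text
clock: 2.5
eef_pos: [373.1, -140.8, 292.9]
tcp_rot: [3.141, -0.003, 0.002]
contact_force: [0.6, -0.1, 0.4]
opening: 1.001
grasp_force: 0.0
```

Emit:
{"api": "step_arm", "payload": {"moves": [[[0,0,0],[0.3,-1,-0.3],1],[[0,0,0],[0.3,-1,-0.3],1],[[0,0,0],[0.3,-1,-0.3],1],[[0,0,0],[0.3,-1,-0.3],1],[[0,0,0],[0.3,-1,-0.3],1],[[0,0,0],[0.3,-1,-0.3],1]]}}

```text
clock: 3.1
eef_pos: [432.9, 58.8, 352.2]
tcp_rot: [-3.141, -0.002, 0.004]
contact_force: [0.0, -0.5, 0.6]
opening: 0.998
grasp_force: 0.0
```

```bash
cat >> h.py <<'E'
def marks(cam,Z):
    for n,z in Z.items():
        print(n,[(round(m["conf"],2),np.round(m["xy"]).tolist(),np.round(ray(cam,m["xy"],z)[:2]).tolist()) for m in imaging.mark_of(cam,n)[:4]])
E
python3 - <<'E'
from h import *
s=telemetry.sense();print(s["eef_pos"],s["tcp_rot"],s["qpos"],s["contact_force"])
save("wrist","w0");k=imaging.calibration("wrist");print(np.round(k["cam_to_world"],2).tolist(),k["fx"])
marks("wrist",dict(beaker=0,bin=0,bin_lid_hinge=100,bin_lid_handle=230,cup=0,stick0=7,flask_wide_mouth=85))
E
```

```text
[432.89296368  58.80532155 352.18284326] [-3.14112070e+00 -1.96320562e-03  3.61166293e-03] [ 1.31411733e-01 -5.80918156e-02  1.85165481e+00  2.23514434e-04
  1.34602232e+00  1.69854633e+00] [ 0.02067905 -0.54918979  0.61804392]
[[0.0, 0.95, 0.32, 513.83], [-1.0, 0.0, 0.0, 57.99], [0.0, -0.32, 0.95, 495.16], [0.0, 0.0, 0.0, 1.0]] 323.3342091101585
beaker [(0.88, [271.0, 124.0], [462.0, 128.0])]
bin [(0.97, [196.0, 244.0], [262.0, 265.0]), (0.91, [146.0, 108.0], [485.0, 311.0])]
bin_lid_hinge [(0.84, [176.0, 233.0], [329.0, 247.0]), (0.62, [88.0, 38.0], [565.0, 310.0])]
bin_lid_handle [(0.88, [175.0, 304.0], [314.0, 197.0]), (0.19, [88.0, 37.0], [548.0, 227.0])]
cup [(0.81, [321.0, 2.0], [621.0, 52.0])]
stick0 [(0.74, [388.0, 127.0], [457.0, -47.0])]
flask_wide_mouth []
```

View pics/w0.png

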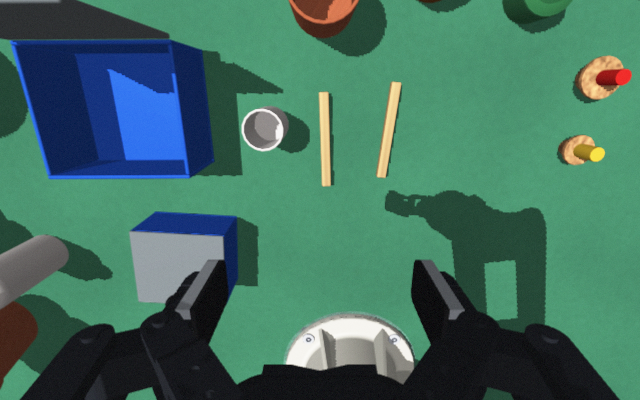

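The wrist view shows the open bin at (115,110), the beaker at (264,130), sticks at (325,140) and (389,130), and the cup at the top edge. All match my choices. Next I'll refine the positions.

Run:
```python
from h import *
im=cv2.imread("pics/w0.png");print("rim",ray("wrist",(264.5,129.5),75))
hsv=cv2.cvtColor(im,cv2.COLOR_BGR2HSV)
m=((hsv[...,0]>12)&(hsv[...,0]<30)&(hsv[...,1]>50)&(hsv[...,2]>150)).astype(np.uint8);m[:,:300]=0;m[:,420:]=0;m[:60]=0;m[200:]=0
cs,_=cv2.findContours(m,0,1)
for c in cs:
    if cv2.contourArea(c)<100: continue
    b=cv2.boxPoints(cv2.minAreaRect(c));b=sorted(b.tolist(),key=lambda p:p[1])
    t=ray("wrist",np.mean(b[:2],0),10);u=ray("wrist",np.mean(b[2:],0),10)
    print("stick",t[:2],u[:2],(t+u)[:2]/2,np.linalg.norm(t-u),np.arctan2(*(t-u)[1::-1]))
# bin rim corners (wrist px)
for p in[(13,42),(171,40),(188,178),(50,178)]:print(ray("wrist",p,100)[:2])
for n in("stopper_wide","stopper_narrow"):
    for mm in imaging.mark_of("wrist",n+"_seat")[:2]:print(n,mm["conf"],mm["xy"],ray("wrist",mm["xy"],22)[:2])
```

```text
rim [462.3176583  125.79303907  75.        ]
stick [507.15089947  49.80907998] [368.49288812  45.76684646] [437.82189379  47.78796322] 138.71691953688318 0.0291442877208761
stick [521.16063692 -52.81733204] [381.16494618 -38.43638245] [451.16279155 -45.62685724] 140.73238837377505 -0.10236517641408195
[561.47503757 394.7959084 ]
[563.2019581  219.59705192]
[405.13054116 221.64964101]
[405.51494057 395.74440181]
stopper_wide 0.75 [599.4, 76.8] [ 526.49427679 -328.94288493]
stopper_narrow 0.82 [576.8, 149.9] [ 425.6636237  -323.40143677]
```

Emit:
{"api": "step_arm", "payload": {"moves": [[[0,0,0],[0.15,-0.345,0.3],1],[[0,0,0],[0.15,-0.345,0.6],1],[[0,0,0],[0.15,-0.345,1],1],[[0,0,0],[0.15,-0.345,1],1],[[0,0,0],[0.15,-0.345,1],1],[[0,0,0],[0.15,-0.345,1],1]]}}

```text
clock: 4.2
eef_pos: [459.3, 125.4, 148.1]
tcp_rot: [3.14, 0.006, 0.0]
contact_force: [-0.6, 0.1, 0.4]
opening: 1.002
grasp_force: 0.0
```

Run:
```python
from h import *
print(telemetry.sense()["eef_pos"])
im=save("wrist","w1")
marks("wrist",dict(beaker=0));print(imaging.recognise("wrist","beaker"))
marks("scene",{})
```

```text
[459.29423056 125.44731434 148.1122255 ]
beaker [(0.73, [314.0, 177.0], [463.0, 131.0])]
[{'extent': [275.4, 149.1, 68.6, 84.5], 'conf': 0.83}]
```

View pics/w1.png

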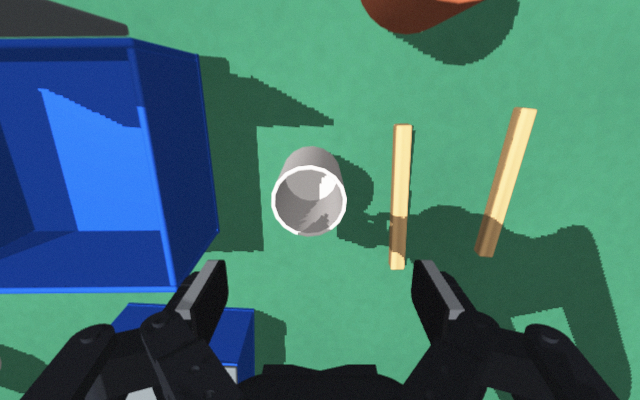

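The beaker is alone between the fingers with its rim at (309,200), so I'll grasp it.

Emit:
{"api": "step_arm", "payload": {"moves": [[[0,0,0],[0.01,-0.015,0.25],1],[[0,0,0],[0.01,-0.015,0.5],1],[[0,0,0],[0.01,-0.015,0.53],1],[[0,0,0],[0.01,-0.015,0.53],1],[[0,0,0],[0.01,-0.015,0.53],0],[[0,0,0],[0.01,-0.015,0.53],-0.5],[[0,0,0],[0.01,-0.015,0.53],-0.5],[[0,0,0],[0.01,-0.015,0.53],-0.5]], "squeeze": 25}}

```text
clock: 5.15
eef_pos: [465.6, 129.5, 47.6]
tcp_rot: [-3.14, -0.004, 0.0]
contact_force: [-0.1, -1.1, 11.2]
opening: 0.612
grasp_force: 28.1
```

Emit:
{"api": "step_arm", "payload": {"moves": [[[0,0,0],[0,0,0],-0.5],[[0,0,0],[0,0,0],-0.5],[[0,0,0],[0,0,-0.2],-0.5],[[0,0,0],[0,0,-0.4],-0.5],[[0,0,0],[0,0,-0.6],-0.5],[[0,0,0],[0,0,-0.75],-0.5],[[0,0,0],[0,0,-0.75],-0.5],[[0,0,0],[0,0,-0.75],-0.5]]}}

```text
clock: 5.95
eef_pos: [464.0, 129.1, 196.6]
tcp_rot: [-3.141, -0.003, 0.0]
contact_force: [-0.3, -0.3, -1.0]
opening: 0.616
grasp_force: 27.4
```

Emit:
{"api": "step_arm", "payload": {"moves": [[[0,0,0],[0.08,-0.2,0],-0.5],[[0,0,0],[0.08,-0.4,0],-0.5],[[0,0,0],[0.08,-0.6,0],-0.5],[[0,0,0],[0.08,-0.8,0],-0.5],[[0,0,0],[0.08,-0.9,0],-0.5],[[0,0,0],[0.08,-0.9,0],-0.5]]}}

```text
clock: 6.55
eef_pos: [478.6, 311.0, 193.6]
tcp_rot: [3.141, 0.002, 0.003]
contact_force: [0.3, -0.2, -0.3]
opening: 0.611
grasp_force: 27.4
```

Emit:
{"api": "step_arm", "payload": {"moves": [[[0,0,0],[0,0,0.2],-0.5],[[0,0,0],[0,0,0.4],-0.5],[[0,0,0],[0,0,0.55],-0.5],[[0,0,0],[0,0,0.65],-0.5],[[0,0,0],[0,0,0.71],-0.5],[[0,0,0],[0,0,0.71],-0.5],[[0,0,0],[0,0,0.71],-0.5]]}}

```text
clock: 7.25
eef_pos: [479.3, 308.2, 52.9]
tcp_rot: [3.141, 0.001, -0.0]
contact_force: [-1.6, 0.1, -0.5]
opening: 0.605
grasp_force: 28.2
```

Emit:
{"api": "step_arm", "payload": {"moves": [[[0,0,0],[0,0,0],0.5],[[0,0,0],[0,0,0],0.9],[[0,0,0],[0,0,0],1],[[0,0,0],[0,0,0],1],[[0,0,0],[0,0,0],1],[[0,0,0],[0,0,-0.2],1],[[0,0,0],[0,0,-0.45],1],[[0,0,0],[0,0,-0.7],1]]}}

```text
clock: 8.05
eef_pos: [479.0, 308.7, 194.5]
tcp_rot: [3.141, 0.001, 0.0]
contact_force: [0.8, -0.2, -0.5]
opening: 1.004
grasp_force: 0.0
```

Emit:
{"api": "step_arm", "payload": {"moves": [[[0,0,0],[0,0,-0.25],1],[[0,0,0],[0,0,-0.5],1],[[0,0,0],[0,0,-0.75],1],[[0,0,0],[0,0,-0.9],1],[[0,0,0],[0,0,-0.9],1],[[0,0,0],[0,0,-0.9],1]]}}

```text
clock: 8.65
eef_pos: [479.5, 309.0, 373.5]
tcp_rot: [-3.141, -0.001, 0.0]
contact_force: [-0.1, -0.3, -0.2]
opening: 0.999
grasp_force: 0.0
```

Run:
```python
from h import *
s=telemetry.sense();print(s["eef_pos"],s["qpos"])
im=save("wrist","w2");marks("wrist",dict(beaker=5,bin=0,bin_lid_hinge=100))
a=save("scene","s1");marks("scene",dict(beaker=5,bin_lid_handle=230,cup=0))
```

```text
[479.49013097 308.99860241 373.52921909] [5.69814373e-01 1.62587194e-01 1.57212835e+00 1.14473869e-05
 1.40588078e+00 2.14024288e+00]
beaker [(0.7, [322.0, 146.0], [472.0, 304.0])]
bin [(0.96, [342.0, 264.0], [257.0, 266.0]), (0.91, [315.0, 140.0], [481.0, 314.0])]
bin_lid_hinge [(0.88, [349.0, 255.0], [330.0, 265.0]), (0.74, [313.0, 85.0], [562.0, 315.0])]
beaker [(0.6, [410.0, 154.0], [476.0, 302.0])]
bin_lid_handle [(0.75, [472.0, 129.0], [606.0, 319.0]), (0.65, [351.0, 82.0], [332.0, 181.0])]
cup [(0.81, [369.0, 238.0], [618.0, 47.0])]
```

View pics/w2.png

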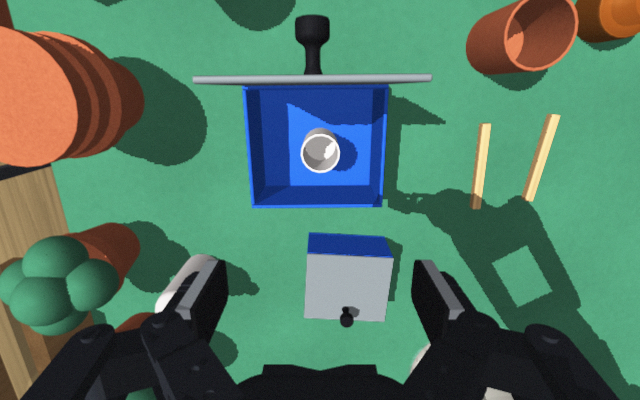

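The beaker stands upright in the bin at (320,152), and the lid is about vertical. I'll go behind the lid, clear of the knob, and push it shut.

Emit:
{"api": "step_arm", "payload": {"moves": [[[0,0,0],[0.25,0.1,0],0.5],[[0,0,0],[0.5,0.235,0],0],[[0,0,0],[0.7,0.235,0],-0.5],[[0,0,0],[0.7,0.235,0],-1],[[0,0,0],[0.7,0.235,0.2],-1],[[0,0,0],[0.7,0.235,0.45],-1],[[0,0,0],[0.7,0.235,0.7],-1],[[0,0,0],[0.7,0.235,0.79],-1]]}}

```text
clock: 9.85
eef_pos: [616.3, 260.9, 209.4]
tcp_rot: [3.139, 0.007, 0.0]
contact_force: [0.2, -0.4, 0.3]
opening: 0.003
grasp_force: 0.0
```

Emit:
{"api": "step_arm", "payload": {"moves": [[[0,0,0],[-0.08,0,0],-1],[[0,0,0],[-0.18,0,0],-1],[[0,0,0],[-0.26,0,0.01],-1],[[0,0,0],[-0.34,0,0.02],-1],[[0,0,0],[-0.4,0,0.03],-1],[[0,0,0],[-0.48,0,0.06],-1],[[0,0,0],[-0.57,0,0.12],-1]]}}

```text
clock: 10.55
eef_pos: [505.7, 262.4, 191.9]
tcp_rot: [-3.141, -0.002, 0.0]
contact_force: [0.8, 1.0, -0.1]
opening: 0.002
grasp_force: 0.6
```

Emit:
{"api": "step_arm", "payload": {"moves": [[[0,0,0],[-0.07,0,0.07],-1],[[0,0,0],[-0.14,0,0.145],-1],[[0,0,0],[-0.17,0,0.21],-1],[[0,0,0],[-0.2,0,0.28],-1],[[0,0,0],[-0.22,0,0.35],-1],[[0,0,0],[-0.23,0,0.4],-1],[[0,0,0],[-0.23,0,0.435],-1],[[0,0,0],[-0.23,0,0.435],-1]]}}

```text
clock: 11.35
eef_pos: [458.7, 261.9, 106.2]
tcp_rot: [3.141, 0.002, 0.0]
contact_force: [-10.6, -4.1, 27.1]
opening: -0.002
grasp_force: 13.4
```

Emit:
{"api": "step_arm", "payload": {"moves": [[[0,0,0],[0,0,0.01],-1],[[0,0,0],[0,0,0.01],-1],[[0,0,0],[0,0,0.01],-1]]}}

```text
clock: 11.65
eef_pos: [458.8, 262.0, 105.8]
tcp_rot: [3.141, 0.001, -0.0]
contact_force: [-17.4, -7.5, 49.0]
opening: -0.001
grasp_force: 24.3
```

The lid is home: the knuckle stopped at z=106 mm with a firm reaction. I'll lift, open and go above stick A.

Emit:
{"api": "step_arm", "payload": {"moves": [[[0,0,0],[0,0,-0.25],-1],[[0,0,0],[0,0,-0.5],-1],[[0,0,0],[0,0,-0.7],-0.5],[[0,0,0],[-0.1,0.25,-0.7],0],[[0,0,0],[-0.2,0.5,-0.7],0],[[0,0,0],[-0.3,0.75,-0.7],0],[[0,0,0],[-0.3,1,-0.7],0],[[0,0,0],[-0.3,1,-0.7],0]]}}

```text
clock: 12.45
eef_pos: [398.5, 58.5, 242.5]
tcp_rot: [3.14, -0.0, -0.002]
contact_force: [0.1, 0.8, 0.2]
opening: 0.497
grasp_force: 0.0
```

Run:
```python
from h import *
s=telemetry.sense();print(s["eef_pos"],s["tcp_rot"])
im=save("wrist","w3");marks("wrist",dict(cup=0,flask_wide_mouth=85,flask_narrow_mouth=85,stick0=7,flask_wide=0,flask_narrow=0,stopper_wide_seat=22))
a=save("scene","s2");marks("scene",dict(cup=0,bin_lid_handle=141))
im=im[...,::-1].copy();hsv=cv2.cvtColor(im,cv2.COLOR_BGR2HSV)
m=((hsv[...,0]>12)&(hsv[...,0]<30)&(hsv[...,1]>50)&(hsv[...,2]>120)).astype(np.uint8);m[:40]=0
cs,_=cv2.findContours(m,0,1)
for c in cs:
    if cv2.contourArea(c)<300: continue
    b=cv2.boxPoints(cv2.minAreaRect(c));b=sorted(b.tolist(),key=lambda p:p[1])
    t=ray("wrist",np.mean(b[:2],0),10);u=ray("wrist",np.mean(b[2:],0),10)
    print("stick",t[:2],u[:2],(t+u)[:2]/2,np.linalg.norm(t-u),np.arctan2(*(t-u)[1::-1]))
```

```text
[398.46897487  58.52662114 242.49536237] [ 3.14047483e+00 -1.88346829e-04 -2.26070755e-03]
cup []
flask_wide_mouth []
flask_narrow_mouth []
stick0 [(0.96, [410.0, 112.0], [456.0, -41.0]), (0.95, [325.0, 127.0], [439.0, 56.0])]
flask_wide []
flask_narrow []
stopper_wide_seat []
cup [(0.79, [372.0, 236.0], [619.0, 54.0])]
bin_lid_handle [(0.82, [414.0, 113.0], [443.0, 311.0]), (0.57, [351.0, 83.0], [262.0, 238.0])]
stick [511.40502862  57.52593376] [371.77066881  52.73635848] [441.58784871  55.13114612] 139.7164788885702 0.034287393340107254
stick [525.89630483 -44.8465582 ] [385.72702139 -32.70166965] [455.81166311 -38.77411393] 140.69444316454494 -0.08642858697494965
```

View pics/w3.png

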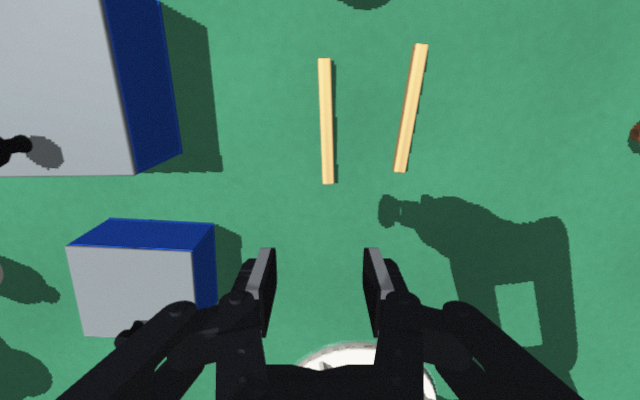

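Both sticks are in view, near end of A at (329,183), and the lid lies flat. The arm was still settling in that picture, so I'll re-measure at rest.

```bash
cat >> h.py <<'E'
def sticks(cam="wrist",name="tmp"):
    imaging.grab_frame(cam);im=save(cam,name);print(telemetry.sense()["eef_pos"],telemetry.sense()["tcp_rot"])
    hsv=cv2.cvtColor(im,cv2.COLOR_RGB2HSV)
    m=((hsv[...,0]>12)&(hsv[...,0]<30)&(hsv[...,1]>50)&(hsv[...,2]>120)).astype(np.uint8)
    if cam=="wrist":m[:20]=0
    for c in cv2.findContours(m,0,1)[0]:
        if cv2.contourArea(c)<(300 if cam=="wrist" else 60): continue
        R=cv2.minAreaRect(c)
        if max(R[1])<3*min(R[1]): continue
        b=sorted(cv2.boxPoints(R).tolist(),key=lambda p:p[1])
        t=ray(cam,np.mean(b[:2],0),10);u=ray(cam,np.mean(b[2:],0),10)
        print("stick",R[0],np.round(t[:2],1),np.round(u[:2],1),np.round((t+u)[:2]/2,1),np.linalg.norm(t-u),np.arctan2(*(t-u)[1::-1]))
E
python3 - <<'E'
from h import *
sticks();sticks("top")
print(ray("wrist",(414,41),14),np.array(imaging.calibration("wrist")["cam_to_world"])[:3,3])
E
```

```text
[399.607054    62.38889796 242.19632879] [-3.14156886e+00  1.94783773e-04  1.13234602e-03]
stick (328.8877868652344, 121.50228118896484) [510.4  53.3] [370.5  48.9] [440.4  51.1] 139.9250937666248 0.03099105694797471
stick (412.396240234375, 108.88679504394531) [524.5 -49.2] [384.1 -35. ] [454.3 -42.1] 141.1323664893801 -0.10067575065587679
[399.59732792  62.17442824 242.2375652 ] [-3.14157079e+00  1.23858020e-04  6.64841890e-04]
stick (320.63958740234375, 223.54571533203125) [524.1 -49.5] [385.6 -36.6] [454.9 -43. ] 139.07487676473272 -0.09271880263887965
stick (550.0, 174.0) [ 748.9 -810.1] [ 457.1 -789.6] [ 603.  -799.8] 292.4743818193218 -0.07002707006646731
stick (615.2910766601562, 157.02542114257812) [  868.2 -1009.2] [  445.8 -1033.3] [  657.  -1021.3] 423.1158731606565 0.057113091876734474
stick (305.2965087890625, 110.10185241699219) [ 9.297e+02 -5.000e-01] [ 7.308e+02 -3.000e-01] [ 8.302e+02 -4.000e-01] 198.91598014480184 -0.0007568397535360476
[527.35592997 -36.95651554  14.        ] [481.41923551  62.49758438 385.87529507]
```

Emit:
{"api": "step_arm", "payload": {"moves": [[[0,0,-0.04],[0.005,0.06,0.2],0],[[0,0,-0.04],[0.005,0.06,0.45],0],[[0,0,-0.04],[0.005,0.06,0.7],0],[[0,0,-0.04],[0.005,0.06,0.9],0],[[0,0,-0.04],[0.005,0.06,0.9],0]]}}

```text
clock: 13.7
eef_pos: [396.9, 49.5, 58.5]
tcp_rot: [3.141, 0.009, 0.032]
contact_force: [0.1, -0.3, 0.8]
opening: 0.502
grasp_force: 0.0
```

Emit:
{"api": "step_arm", "payload": {"moves": [[[0,0,0],[0,0,0.2],0],[[0,0,0],[0,0,0.29],0],[[0,0,0],[0,0,0.29],0],[[0,0,0],[0,0,0.29],-0.5],[[0,0,0],[0,0,0.29],-1],[[0,0,0],[0,0,0.29],-1],[[0,0,0],[0,0,0.29],-1],[[0,0,0],[0,0,0.29],-1]], "squeeze": 40}}

```text
clock: 14.5
eef_pos: [402.1, 50.2, 6.2]
tcp_rot: [-3.141, -0.003, 0.032]
contact_force: [-0.6, 0.1, 9.6]
opening: 0.15
grasp_force: 39.9
```

Emit:
{"api": "step_arm", "payload": {"moves": [[[0,0,0],[0,0,-0.2],-1],[[0,0,0],[0,0,-0.4],-1],[[0,0,0],[0,0,-0.65],-1],[[0,0,0],[0,0,-0.9],-1],[[0,0,0],[0,0,-1],-1],[[0,0,0],[0,0,-1],-1]]}}

```text
clock: 15.1
eef_pos: [402.9, 50.2, 208.9]
tcp_rot: [-3.141, -0.009, 0.032]
contact_force: [0.2, -0.6, -0.8]
opening: 0.147
grasp_force: 39.2
```

Emit:
{"api": "step_arm", "payload": {"moves": [[[0,0,-0.2],[0.2,0,-0.1],-1],[[0,0,-0.4],[0.4,0,-0.2],-1],[[0,0,-0.6],[0.6,0,-0.25],-1],[[0,0,-0.8],[0.8,0,-0.25],-1],[[0,0,-0.98],[0.9,0,-0.25],-1],[[0,0,-0.98],[0.9,0,-0.25],-1],[[0,0,-0.98],[0.9,0,-0.25],-1]]}}

```text
clock: 15.8
eef_pos: [579.3, 55.6, 253.3]
tcp_rot: [-3.14, 0.002, 0.799]
contact_force: [0.4, 0.4, 0.8]
opening: 0.149
grasp_force: 39.2
```

Emit:
{"api": "step_arm", "payload": {"moves": [[[0,0,-0.2],[0,0,0],-1],[[0,0,-0.4],[0,0,0],-1],[[0,0,-0.6],[0,0,0],-1],[[0,0,-0.8],[0,0,0],-1],[[0,0,-0.98],[0,0,0],-1],[[0,0,-0.98],[0,0,0],-1],[[0,0,-0.98],[0,0,0],-1]]}}

```text
clock: 16.5
eef_pos: [579.4, 55.7, 254.3]
tcp_rot: [-3.141, 0.0, 1.566]
contact_force: [0.7, -1.1, -0.7]
opening: 0.148
grasp_force: 39.2
```

Emit:
{"api": "step_arm", "payload": {"moves": [[[0,-0.2,0],[0.1,0,0],-1],[[0,-0.4,0],[0.2,0,0],-1],[[0,-0.6,0],[0.3,0,0],-1],[[0,-0.8,0],[0.4,0,0],-1],[[0,-1,0],[0.4,0,0],-1],[[0,-1,0],[0.4,0,0],-1],[[0,-1,0],[0.4,0,0],-1]]}}

```text
clock: 17.2
eef_pos: [579.7, 136.3, 252.7]
tcp_rot: [-3.14, 0.786, 1.572]
contact_force: [0.1, -0.1, 0.4]
opening: 0.147
grasp_force: 39.2
```

Run:
```python
from h import *
imaging.grab_frame("scene");save("scene","s3");s=telemetry.sense();print(s["eef_pos"],s["tcp_rot"],s["qpos"],np.round(Ro.from_euler("xyz",s["tcp_rot"]).as_matrix(),2))
marks("scene",dict(cup=0))
```

```text
[580.48469549 134.99042123 254.5546877 ] [3.13996356 0.78281715 1.5679833 ] [ 0.57335486  0.52708957  1.54166595 -0.63391655  1.56857084  0.74258842] [[ 0.    1.   -0.  ]
 [ 0.71 -0.   -0.71]
 [-0.71  0.   -0.71]]
cup [(0.57, [370.0, 239.0], [623.0, 47.0])]
```

Emit:
{"api": "step_arm", "payload": {"moves": [[[0,-0.19,0],[-0.1,0.05,0.1],-1],[[0,-0.38,0],[-0.2,0.1,0.2],-1],[[0,-0.556,0],[-0.3,0.15,0.3],-1],[[0,-0.556,0],[-0.375,0.2,0.375],-1],[[0,-0.556,0],[-0.375,0.2,0.375],-1],[[0,-0.556,0],[-0.375,0.2,0.375],-1]]}}

```text
clock: 17.95
eef_pos: [620.5, 28.1, 255.3]
tcp_rot: [3.136, 1.22, 1.562]
contact_force: [-0.4, 0.2, 0.8]
opening: 0.149
grasp_force: 39.3
```

Run:
```python
from h import *
imaging.grab_frame("scene");a=save("scene","s3");s=telemetry.sense();print(s["eef_pos"],s["tcp_rot"],s["qpos"])
c=a[100:300,270:510,::-1];cv2.imwrite("pics/s3c.png",cv2.resize(c,None,fx=3,fy=3,interpolation=cv2.INTER_CUBIC))
for z in(6,105):print(proj("scene",(621,50,z)))
e=s["eef_pos"];print(proj("scene",e+np.array([0,37,-101.5])))
```

```text
[620.56127556  29.37270055 255.45076602] [3.13515637 1.21982846 1.56366314] [ 0.51281169  0.69811712  1.55159757 -0.9730405   1.71413271  0.81846211]
[np.float64(370.90730170244376), np.float64(237.10176290070282)]
[np.float64(375.1123289041094), np.float64(218.71904336185875)]
[np.float64(383.2345286916222), np.float64(204.57302057780106)]
```

View pics/s3c.png

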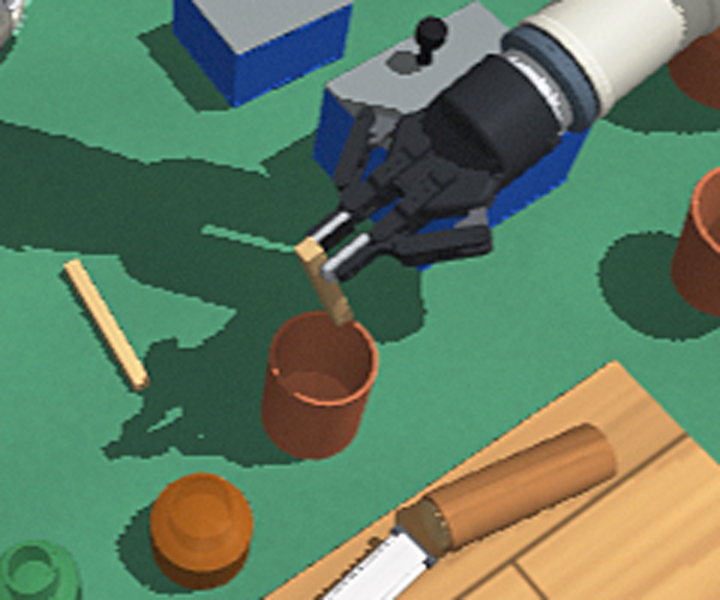

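The picture shows the stick hanging over the cup with its lower end at (340,320) in the crop, above the cup rim centred at (322,358). I'll lower it in.

Emit:
{"api": "step_arm", "payload": {"moves": [[[0,0,0],[0.1,0.02,0.035],-1],[[0,0,0],[0.2,0.02,0.07],-1],[[0,0,0],[0.3,0.02,0.105],-1],[[0,0,0],[0.4,0.02,0.14],-1],[[0,0,0],[0.5,0.02,0.175],-1],[[0,0,0],[0.585,0.02,0.205],-1],[[0,0,0],[0.585,0.02,0.205],-1]]}}

```text
clock: 18.75
eef_pos: [623.4, 30.7, 127.2]
tcp_rot: [-3.129, 1.224, 1.583]
contact_force: [-0.3, -0.3, 0.4]
opening: 0.151
grasp_force: 39.3
```

Emit:
{"api": "step_arm", "payload": {"moves": [[[0,0,0],[0,0,0],-0.6],[[0,0,0],[0,0,0],-0.3],[[0,0,0],[0,0,0],0],[[0,0,0],[0,0,0],0],[[0,0,0],[0,0,0],0],[[0,0,0],[-0.1,0,-0.25],0],[[0,0,0],[-0.25,0,-0.5],0],[[0,0,0],[-0.5,0,-0.6],0]]}}

```text
clock: 19.55
eef_pos: [624.2, 110.2, 251.7]
tcp_rot: [-3.136, 1.222, 1.578]
contact_force: [1.5, 0.6, -0.1]
opening: 0.502
grasp_force: 0.0
```

Run:
```python
from h import *
imaging.grab_frame("scene");a=save("scene","s4");s=telemetry.sense();print(s["eef_pos"],s["tcp_rot"],s["qpos"])
c=a[100:300,270:510,::-1];cv2.imwrite("pics/s4c.png",cv2.resize(c,None,fx=3,fy=3,interpolation=cv2.INTER_CUBIC))
```

```text
[626.43793697 110.20174933 258.23078853] [3.11398053 1.21818724 1.54680211] [ 0.60286529  0.75307493  1.42994533 -0.92404133  1.80663944  0.81131585]
```

View pics/s4c.png

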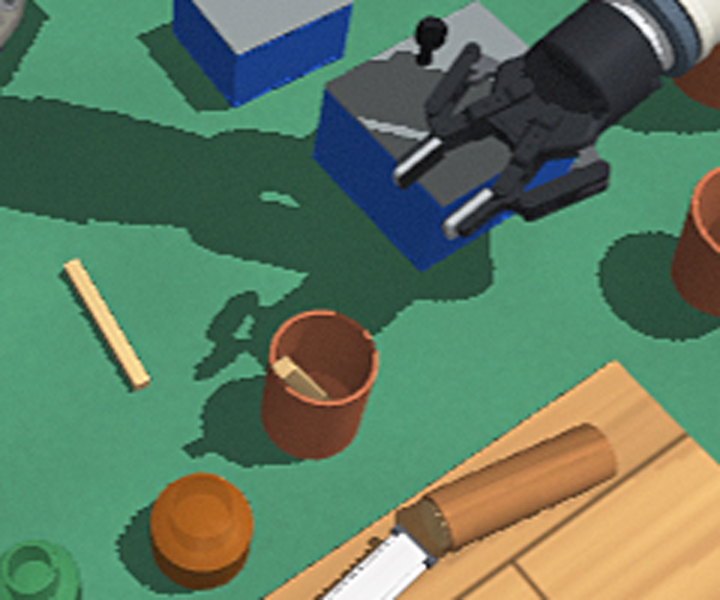

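Stick A is in the cup, with its top leaning at (290,370) in the crop. Now I'll return to tool-down and go for stick B.

Emit:
{"api": "step_arm", "payload": {"moves": [[[0,0.19,0],[0,0,0],0],[[0,0.38,0],[0,0,0],0],[[0,0.57,0],[0,0,0],0],[[0,0.76,0],[0,0,0],0],[[0,0.95,0],[0,0,0],0],[[0,0.95,0],[0,0,0],0]]}}

```text
clock: 20.25
eef_pos: [625.5, 105.3, 254.9]
tcp_rot: [3.135, 0.471, 1.565]
contact_force: [0.5, -0.2, 0.8]
opening: 0.496
grasp_force: 0.0
```

Emit:
{"api": "step_arm", "payload": {"moves": [[[0,0.19,0],[0,0,0],0],[[0,0.38,0],[0,0,0],0],[[0,0.606,0],[0,0,0],0],[[0,0.606,0],[0,0,0],0],[[0,0.606,0],[0,0,0],0]]}}

```text
clock: 20.75
eef_pos: [623.8, 106.3, 250.6]
tcp_rot: [-3.139, 0.003, 1.569]
contact_force: [-0.8, 0.2, -0.4]
opening: 0.504
grasp_force: 0.0
```

Emit:
{"api": "step_arm", "payload": {"moves": [[[0,0,0.19],[-0.14,-0.2,0],0],[[0,0,0.38],[-0.28,-0.4,0],0],[[0,0,0.57],[-0.42,-0.6,0],0],[[0,0,0.76],[-0.56,-0.8,0],0],[[0,0,1],[-0.7,-0.95,0],0],[[0,0,1],[-0.7,-0.95,0],0],[[0,0,1],[-0.7,-0.95,0],0]]}}

```text
clock: 21.45
eef_pos: [433.8, -32.4, 251.2]
tcp_rot: [3.141, 0.004, 0.786]
contact_force: [1.6, -0.1, 0.1]
opening: 0.503
grasp_force: 0.0
```

Emit:
{"api": "step_arm", "payload": {"moves": [[[0,0,0.19],[0,0,0],0],[[0,0,0.38],[0,0,0],0],[[0,0,0.57],[0,0,0],0],[[0,0,0.76],[0,0,0],0],[[0,0,0.96],[0,0,0],0],[[0,0,1],[0,0,0],0],[[0,0,1],[0,0,0],0]]}}

```text
clock: 22.15
eef_pos: [435.0, -31.6, 251.1]
tcp_rot: [3.14, 0.002, 0.003]
contact_force: [-0.1, 0.3, 0.3]
opening: 0.499
grasp_force: 0.0
```

Run:
```python
from h import *
sticks();imaging.recognise("scene","stick0");print(telemetry.sense()["qpos"]);sticks("top")
```

```text
[434.83285094 -31.76780258 251.19043392] [3.14059629e+00 1.46694421e-03 4.36220389e-03]
stick (328.5126953125, 139.50131225585938) [524. -49.] [383.6 -36.4] [453.8 -42.7] 140.98292357335086 -0.08958811488323393
[-7.60242103e-02  2.95470329e-02  1.99170579e+00 -9.27784124e-04
  1.12142958e+00  1.49148392e+00]
[434.65973547 -32.14063106 251.4288479 ] [3.14114789e+00 5.99187582e-04 2.34035514e-03]
stick (550.0, 174.0) [ 748.9 -810.1] [ 457.1 -789.6] [ 603.  -799.8] 292.4743818193218 -0.07002707006646731
stick (615.2921752929688, 157.0209503173828) [  868.2 -1009.4] [  445.8 -1033.1] [  657.  -1021.3] 423.07038082618925 0.055950497644050946
stick (305.2978820800781, 110.110107421875) [ 9.297e+02 -5.000e-01] [ 7.308e+02 -3.000e-01] [ 8.302e+02 -4.000e-01] 198.91785556050976 -0.0008603729479192284
```

Emit:
{"api": "step_arm", "payload": {"moves": [[[0,0,0.12],[-0.103,0.035,0.2],0],[[0,0,0.12],[-0.103,0.035,0.45],0],[[0,0,0.12],[-0.103,0.035,0.7],0],[[0,0,0.12],[-0.103,0.035,0.95],0],[[0,0,0.12],[-0.103,0.035,0.95],0],[[0,0,0.12],[-0.103,0.035,0.95],0]]}}

```text
clock: 23.0
eef_pos: [413.5, -39.4, 61.8]
tcp_rot: [3.141, 0.003, -0.093]
contact_force: [-0.1, 0.0, 0.7]
opening: 0.498
grasp_force: 0.0
```

Emit:
{"api": "step_arm", "payload": {"moves": [[[0,0,0],[0,0,0.2],0],[[0,0,0],[0,0,0.28],0],[[0,0,0],[0,0,0.28],0],[[0,0,0],[0,0,0.28],-0.5],[[0,0,0],[0,0,0.28],-1],[[0,0,0],[0,0,0.28],-1],[[0,0,0],[0,0,0.28],-1],[[0,0,0],[0,0,0.28],-1]]}}

```text
clock: 23.8
eef_pos: [415.9, -39.6, 7.9]
tcp_rot: [3.142, -0.004, -0.094]
contact_force: [-1.5, 0.6, 16.9]
opening: 0.145
grasp_force: 39.6
```

Emit:
{"api": "step_arm", "payload": {"moves": [[[0,0,0],[0,0,-0.2],-1],[[0,0,0],[0,0,-0.4],-1],[[0,0,0],[0,0,-0.65],-1],[[0,0,0],[0,0,-0.9],-1],[[0,0,0],[0,0,-1],-1],[[0,0,0],[0,0,-1],-1]]}}

```text
clock: 24.4
eef_pos: [416.3, -39.7, 210.3]
tcp_rot: [3.142, -0.009, -0.094]
contact_force: [0.3, 0.2, -0.1]
opening: 0.144
grasp_force: 39.9
```

Emit:
{"api": "step_arm", "payload": {"moves": [[[0,0,-0.2],[0.17,-0.16,-0.1],-1],[[0,0,-0.4],[0.34,-0.32,-0.2],-1],[[0,0,-0.6],[0.51,-0.48,-0.22],-1],[[0,0,-0.8],[0.68,-0.65,-0.22],-1],[[0,0,-1],[0.85,-0.81,-0.22],-1],[[0,0,-1],[0.85,-0.81,-0.22],-1],[[0,0,-1],[0.85,-0.81,-0.22],-1]]}}

```text
clock: 25.1
eef_pos: [598.1, 106.6, 248.3]
tcp_rot: [-3.141, 0.002, 0.693]
contact_force: [-0.3, 0.4, -0.8]
opening: 0.145
grasp_force: 40.0
```

Emit:
{"api": "step_arm", "payload": {"moves": [[[0,0,-0.19],[0,0,0],-1],[[0,0,-0.38],[0,0,0],-1],[[0,0,-0.57],[0,0,0],-1],[[0,0,-0.76],[0,0,0],-1],[[0,0,-1],[0,0,0],-1],[[0,0,-1],[0,0,0],-1]]}}

```text
clock: 25.7
eef_pos: [597.2, 105.0, 249.4]
tcp_rot: [-3.141, 0.0, 1.48]
contact_force: [0.9, -0.2, 0.2]
opening: 0.142
grasp_force: 39.9
```

Emit:
{"api": "step_arm", "payload": {"moves": [[[0,0,-0.12],[0,0,0],-1],[[0,0,-0.12],[0,0,0],-1],[[0,0,-0.12],[0,0,0],-1]]}}

```text
clock: 26.0
eef_pos: [597.7, 105.4, 249.5]
tcp_rot: [-3.141, 0.0, 1.567]
contact_force: [-0.8, -0.3, 0.0]
opening: 0.145
grasp_force: 39.9
```

Emit:
{"api": "step_arm", "payload": {"moves": [[[0,-0.19,0],[0,0,0],-1],[[0,-0.38,0],[0,0,0],-1],[[0,-0.57,0],[0,0,0],-1],[[0,-0.76,0],[0,0,0],-1],[[0,-0.95,0],[0,0,0],-1],[[0,-1,0],[0,0,0],-1],[[0,-1,0],[0,0,0],-1]]}}

```text
clock: 26.7
eef_pos: [597.8, 106.6, 247.9]
tcp_rot: [-3.139, 0.785, 1.574]
contact_force: [0.3, -1.2, 0.3]
opening: 0.144
grasp_force: 40.0
```

Emit:
{"api": "step_arm", "payload": {"moves": [[[0,-0.19,0],[0,0,0],-1],[[0,-0.38,0],[0,0,0],-1],[[0,-0.556,0],[0,0,0],-1],[[0,-0.556,0],[0,0,0],-1],[[0,-0.556,0],[0,0,0],-1],[[0,-0.556,0],[0,0,0],-1]]}}

```text
clock: 27.3
eef_pos: [599.0, 105.1, 251.1]
tcp_rot: [3.134, 1.216, 1.562]
contact_force: [0.3, 0.3, -0.6]
opening: 0.147
grasp_force: 40.0
```

Run:
```python
from h import *
imaging.grab_frame("scene");a=save("scene","s5");s=telemetry.sense();print(s["eef_pos"],s["tcp_rot"],s["qpos"],s["grasp_force"],np.round(Ro.from_euler("xyz",s["tcp_rot"]).as_matrix(),3))
```

```text
[598.8630045  105.21586761 251.43363704] [3.13310351 1.21766151 1.56150148] [ 0.61705294  0.73013153  1.49519907 -0.90173983  1.79295703  0.84881634] 39.970237612724304 [[ 0.003  1.    -0.   ]
 [ 0.346 -0.001 -0.938]
 [-0.938  0.003 -0.346]]
```

Run:
```python
from h import *
for z in(105,115,125):print(z,ray("scene",(270+285/3,100+368/3),z),ray("scene",(378,219.3),105))
print("rim px ends",[ray("scene",(270+x/3,100+y/3),105)[:2] for x,y in((272,358),(377,358),(324,312),(324,402))])
```

```text
105 [616.19856099  24.47284366 105.        ] [625.91718161  54.59582122 105.        ]
115 [619.86925466  20.65712366 115.        ] [625.91718161  54.59582122 105.        ]
125 [623.53994833  16.84140366 125.        ] [625.91718161  54.59582122 105.        ]
rim px ends [array([603.68780521,  21.37537192]), array([648.68564173,  88.30651503]), array([593.6024439 ,  79.67082199]), array([655.64109859,  31.53119825])]
```

Emit:
{"api": "step_arm", "payload": {"moves": [[[0,0,0],[-0.06,0.11,0.157],-1],[[0,0,0],[-0.116,0.22,0.314],-1],[[0,0,0],[-0.116,0.22,0.314],-1],[[0,0,0],[-0.116,0.22,0.314],-1]]}}

```text
clock: 27.8
eef_pos: [642.5, 37.7, 251.1]
tcp_rot: [3.136, 1.22, 1.564]
contact_force: [0.1, -0.3, 0.4]
opening: 0.145
grasp_force: 40.0
```

Emit:
{"api": "step_arm", "payload": {"moves": [[[0,0,0],[0.1,0,0.037],-1],[[0,0,0],[0.2,0,0.074],-1],[[0,0,0],[0.3,0,0.111],-1],[[0,0,0],[0.4,0,0.148],-1],[[0,0,0],[0.5,0,0.185],-1],[[0,0,0],[0.563,0,0.208],-1],[[0,0,0],[0.563,0,0.208],-1]]}}

```text
clock: 28.5
eef_pos: [641.6, 38.0, 127.2]
tcp_rot: [-3.131, 1.224, 1.581]
contact_force: [0.4, 0.2, -0.9]
opening: 0.144
grasp_force: 40.0
```

Emit:
{"api": "step_arm", "payload": {"moves": [[[0,0,0],[0,0,0],-0.6],[[0,0,0],[0,0,0],-0.4],[[0,0,0],[0,0,0],-0.3],[[0,0,0],[0,0,0],-0.3],[[0,0,0],[0,0,0],-0.3],[[0,0,0],[-0.05,0,-0.2],-0.3],[[0,0,0],[-0.2,0,-0.4],-0.3],[[0,0,0],[-0.5,0,-0.6],-0.3]]}}

```text
clock: 29.3
eef_pos: [642.0, 113.6, 243.6]
tcp_rot: [-3.135, 1.223, 1.578]
contact_force: [0.4, 0.4, -0.2]
opening: 0.349
grasp_force: 0.0
```

Emit:
{"api": "step_arm", "payload": {"moves": [[[0,0.19,0],[-0.2,0,-0.1],0],[[0,0.38,0],[-0.2,0,-0.1],0],[[0,0.57,0],[-0.2,0,-0.1],0],[[0,0.76,0],[-0.2,0,-0.1],0],[[0,0.95,0],[-0.2,0,-0.1],0],[[0,0.95,0],[-0.2,0,-0.1],0]]}}

```text
clock: 29.9
eef_pos: [643.4, 114.7, 291.8]
tcp_rot: [3.135, 0.471, 1.565]
contact_force: [0.8, 0.3, 0.7]
opening: 0.5
grasp_force: 0.0
```

Emit:
{"api": "step_arm", "payload": {"moves": [[[0,0.19,0],[0,0,0],0],[[0,0.38,0],[0,0,0],0],[[0,0.606,0],[0,0,0],0],[[0,0.606,0],[0,0,0],0],[[0,0.606,0],[0,0,0],0]]}}

```text
clock: 30.4
eef_pos: [641.8, 115.5, 286.9]
tcp_rot: [-3.139, 0.003, 1.569]
contact_force: [0.0, -0.2, -0.2]
opening: 0.503
grasp_force: 0.0
```

Run:
```python
from h import *
imaging.grab_frame("scene");a=save("scene","s6");s=telemetry.sense();print(s["eef_pos"],s["tcp_rot"])
c=a[100:400,170:510,::-1];cv2.imwrite("pics/s6c.png",cv2.resize(c,(680,600),interpolation=cv2.INTER_CUBIC))
marks("scene",dict(stick0=80,flask_wide_mouth=85,flask_narrow_mouth=85,stopper_wide_seat=22,stopper_narrow_seat=22))
```

```text
[641.82123127 117.24877885 286.70536783] [-3.13904156  0.00355613  1.57167902]
stick0 [(0.61, [377.0, 232.0], [643.0, 42.0]), (0.49, [367.0, 223.0], [609.0, 38.0])]
flask_wide_mouth [(0.87, [336.0, 266.0], [660.0, -86.0])]
flask_narrow_mouth [(0.74, [279.0, 290.0], [636.0, -218.0]), (0.43, [331.0, 340.0], [783.0, -184.0]), (0.24, [336.0, 282.0], [689.0, -107.0])]
stopper_wide_seat [(0.98, [222.0, 284.0], [528.0, -317.0]), (0.52, [223.0, 290.0], [543.0, -321.0])]
stopper_narrow_seat [(0.59, [367.0, 222.0], [587.0, 61.0]), (0.57, [207.0, 250.0], [432.0, -310.0])]
```

View pics/s6c.png

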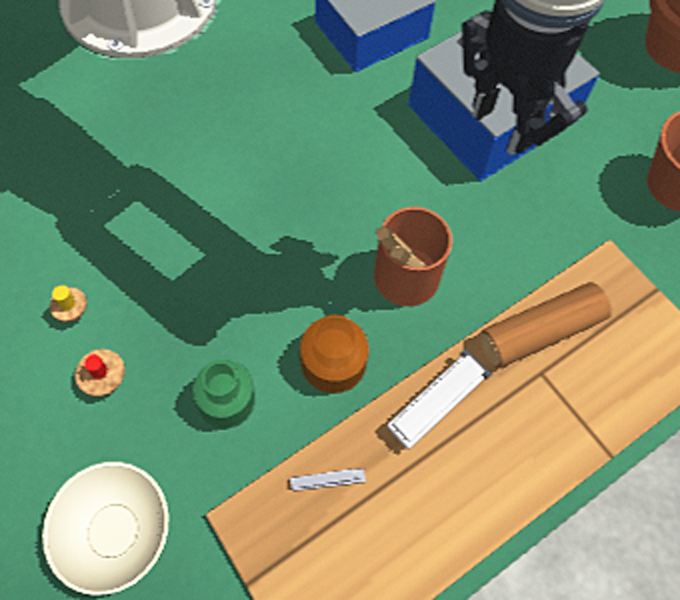

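Both sticks are in the cup, at (400,245) in the crop. Next come the stoppers, with the flask mouths measured on the way.

Emit:
{"api": "step_arm", "payload": {"moves": [[[0,0,0],[-0.25,0,0],0],[[0,0,0],[-0.5,0,0],0],[[0,0,0],[-0.75,0,0],0],[[0,0,0],[-1,0,0],0],[[0,0,0],[-1,0,0],0],[[0,0,0],[-1,0,0],0],[[0,0,0],[-1,0,0],0]]}}

```text
clock: 31.45
eef_pos: [642.5, -82.0, 287.7]
tcp_rot: [-3.141, -0.0, 1.572]
contact_force: [0.2, -0.0, -0.0]
opening: 0.499
grasp_force: 0.0
```

Run:
```python
from h import *
imaging.grab_frame("scene");imaging.grab_frame("scene");save("wrist","w5");print(telemetry.sense()["eef_pos"])
marks("wrist",dict(flask_wide_mouth=85,flask_narrow_mouth=85,flask_wide=0,flask_narrow=0,stopper_wide_seat=22,stopper_narrow_seat=22,cup=0))
```

```text
[642.55099912 -81.62998471 287.83292023]
flask_wide_mouth [(0.86, [337.0, 169.0], [662.0, -85.0])]
flask_narrow_mouth [(0.72, [309.0, 280.0], [630.0, -227.0]), (0.39, [428.0, 102.0], [753.0, -13.0])]
flask_wide [(0.66, [335.0, 152.0], [662.0, -83.0]), (0.19, [309.0, 277.0], [626.0, -277.0])]
flask_narrow [(0.78, [317.0, 242.0], [639.0, -217.0])]
stopper_wide_seat []
stopper_narrow_seat [(0.66, [182.0, 311.0], [433.0, -322.0]), (0.48, [415.0, 218.0], [772.0, -169.0])]
cup [(0.61, [301.0, 41.0], [620.0, 53.0])]
```

View pics/w5.png

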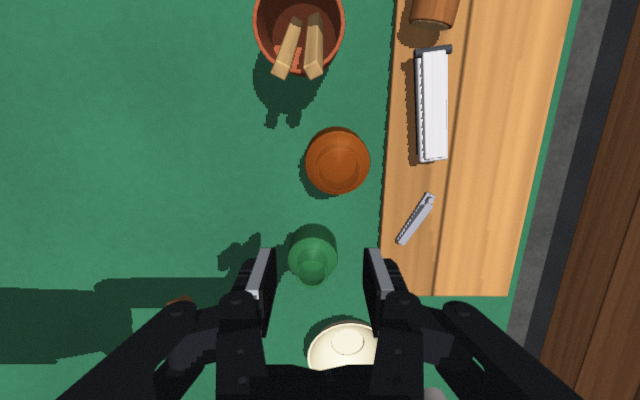

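The view shows the amber flask at (337,165), the green flask at (312,260) and both sticks standing in the cup. On to the red stopper.

Emit:
{"api": "step_arm", "payload": {"moves": [[[0,0,0],[-0.25,-0.15,0],0],[[0,0,0],[-0.5,-0.3,0],0],[[0,0,0],[-0.75,-0.45,0],0],[[0,0,0],[-1,-0.575,0],0],[[0,0,0],[-1,-0.575,0],0],[[0,0,0],[-1,-0.575,0],0]]}}

```text
clock: 32.55
eef_pos: [525.6, -286.5, 288.0]
tcp_rot: [-3.141, 0.001, 1.567]
contact_force: [0.5, 0.7, 1.4]
opening: 0.502
grasp_force: 0.0
```

Emit:
{"api": "step_arm", "payload": {"moves": [[[0,0,0],[-0.22,0,0.2],0],[[0,0,0],[-0.22,0,0.4],0],[[0,0,0],[-0.22,0,0.55],0],[[0,0,0],[-0.22,0,0.55],0],[[0,0,0],[-0.22,0,0.55],0],[[0,0,0],[-0.22,0,0.55],0]]}}

```text
clock: 33.15
eef_pos: [529.0, -327.4, 180.1]
tcp_rot: [3.139, 0.002, 1.572]
contact_force: [0.1, -0.3, -0.2]
opening: 0.501
grasp_force: 0.0
```

```bash
cat >> h.py <<'E'
def blob(cam,lo,hi,z,name,roi=None):
    imaging.grab_frame(cam);imaging.grab_frame(cam);im=save(cam,name)
    hsv=cv2.cvtColor(im,cv2.COLOR_RGB2HSV);m=cv2.inRange(hsv,lo,hi)
    n,l,s,c=cv2.connectedComponentsWithStats(m)
    for i in np.argsort(-s[1:,4])[:3]+1:print("blob",s[i].tolist(),c[i],np.round(ray(cam,c[i],z),1))
E
python3 - <<'E'
from h import *
blob("wrist",(0,200,120),(6,255,255),60,"w6");print(telemetry.sense()["eef_pos"],telemetry.sense()["tcp_rot"])
marks("wrist",dict(stopper_wide_seat=22,stopper_wide=0,stopper_narrow_seat=22,flask_narrow_mouth=85,flask_wide_mouth=85))
blob("top",(0,200,120),(6,255,255),50,"t6")
E
```

```text
blob [310, 167, 22, 29, 491] [321.09775967 182.02443992] [ 529.7 -321.1   60. ]
[ 528.61690467 -327.44117149  179.83932264] [3.13889199e+00 1.63137718e-03 1.57155018e+00]
stopper_wide_seat [(0.74, [321.0, 175.0], [529.0, -325.0])]
stopper_wide [(0.74, [322.0, 170.0], [531.0, -325.0])]
stopper_narrow_seat [(0.84, [219.0, 170.0], [432.0, -319.0])]
flask_narrow_mouth [(0.63, [475.0, 44.0], [631.0, -218.0])]
flask_wide_mouth []
```

View pics/w6.png

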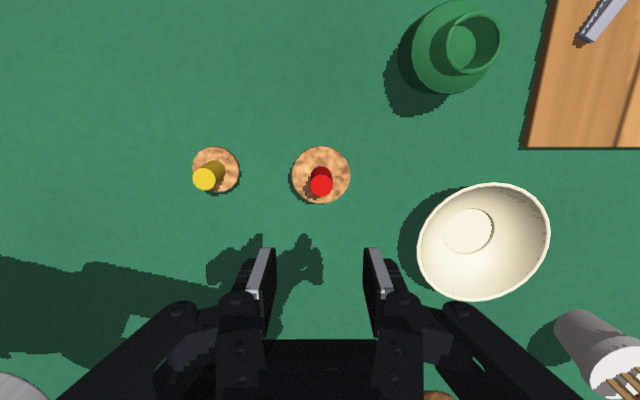

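The red grip is at (321,182) and yellow at (205,178), with the green neck at (473,43). Grasping the red stopper.

Emit:
{"api": "step_arm", "payload": {"moves": [[[0,0,0],[0.02,0.005,0.25],0],[[0,0,0],[0.02,0.005,0.5],0],[[0,0,0],[0.02,0.005,0.65],0],[[0,0,0],[0.02,0.005,0.73],0],[[0,0,0],[0.02,0.005,0.73],0],[[0,0,0],[0.02,0.005,0.73],0]]}}

```text
clock: 34.3
eef_pos: [529.3, -323.7, 32.9]
tcp_rot: [3.141, 0.001, 1.571]
contact_force: [0.5, -0.1, 0.1]
opening: 0.497
grasp_force: 0.0
```

Emit:
{"api": "step_arm", "payload": {"moves": [[[0,0,0],[0,0,0],-0.4],[[0,0,0],[0,0,0],-1],[[0,0,0],[0,0,0],-1],[[0,0,0],[0,0,0],-1],[[0,0,0],[0,0,0],-1],[[0,0,0],[0,0,0],-1]], "squeeze": 30}}

```text
clock: 34.9
eef_pos: [529.7, -324.0, 33.7]
tcp_rot: [3.139, 0.002, 1.571]
contact_force: [1.0, -0.1, 6.6]
opening: 0.222
grasp_force: 31.0
```

Emit:
{"api": "step_arm", "payload": {"moves": [[[0,0,0],[0,0,-0.2],-1],[[0,0,0],[0,0,-0.4],-1],[[0,0,0],[0,0,-0.65],-1],[[0,0,0],[0,0,-0.9],-1],[[0,0,0],[0,0,-0.9],-1],[[0,0,0],[0,0,-0.9],-1]]}}

```text
clock: 35.5
eef_pos: [529.2, -323.6, 213.9]
tcp_rot: [3.138, 0.002, 1.571]
contact_force: [-0.6, -0.4, -0.9]
opening: 0.223
grasp_force: 30.2
```

Run:
```python
from h import *
imaging.grab_frame("wrist");im=save("wrist","w7");s=telemetry.sense();print(s["eef_pos"],s["tcp_rot"])
marks("wrist",dict(stopper_wide_seat=s["eef_pos"][2]-12,flask_narrow_mouth=85,flask_wide_mouth=85))
print(proj("wrist",s["eef_pos"]-[0,0,12]),proj("wrist",s["eef_pos"]-[0,0,34]))
cv2.imwrite("pics/w7c.png",im[150:400,160:480,::-1])
```

```text
[ 527.77421359 -322.74779513  210.95210742] [-3.14032221e+00 -7.57139645e-04  1.57109505e+00]
stopper_wide_seat [(0.69, [320.0, 249.0], [527.0, -322.0]), (0.66, [454.0, 222.0], [597.0, -306.0])]
flask_narrow_mouth [(0.76, [457.0, 57.0], [632.0, -218.0])]
flask_wide_mouth [(0.66, [320.0, 251.0], [527.0, -385.0]), (0.43, [424.0, 64.0], [608.0, -223.0])]
[np.float64(320.76728289041216), np.float64(250.22199430641683)] [np.float64(320.6934567960561), np.float64(232.7585644040073)]
```

View pics/w7c.png

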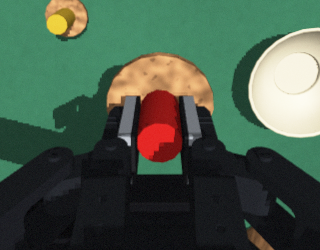

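The red stopper is held upright on the finger axis. I'll move toward the amber flask and measure its mouth.

Emit:
{"api": "step_arm", "payload": {"moves": [[[0,0,0],[0.2,0.17,0],-1],[[0,0,0],[0.4,0.34,0],-1],[[0,0,0],[0.6,0.51,0],-1],[[0,0,0],[0.7,0.67,0],-1],[[0,0,0],[0.7,0.67,0],-1],[[0,0,0],[0.7,0.67,0],-1],[[0,0,0],[0.7,0.67,0],-1]]}}

```text
clock: 36.45
eef_pos: [661.5, -183.5, 210.7]
tcp_rot: [-3.139, -0.0, 1.571]
contact_force: [-0.8, 0.1, -0.9]
opening: 0.222
grasp_force: 30.2
```

Run:
```python
from h import *
imaging.grab_frame("wrist");imaging.grab_frame("wrist");im=save("wrist","w8");s=telemetry.sense();print(s["eef_pos"],s["tcp_rot"])
marks("wrist",dict(flask_wide_mouth=85,flask_wide=0,stopper_wide_seat=s["eef_pos"][2]-12))
e=imaging.recognise("wrist","flask_wide");print(e)
cv2.imwrite("pics/w8c.png",cv2.resize(im[60:260,200:460,::-1],None,fx=3,fy=3))
```

```text
[ 661.57840904 -184.09110046  211.64562189] [-3.14092367e+00 -7.19539859e-05  1.56970757e+00]
flask_wide_mouth [(0.58, [324.0, 65.0], [665.0, -85.0])]
flask_wide [(0.67, [323.0, 69.0], [665.0, -84.0])]
stopper_wide_seat [(0.7, [323.0, 248.0], [663.0, -183.0])]
[{'extent': [277.3, 16.6, 91.7, 98.3], 'conf': 0.9}]
```

View pics/w8c.png

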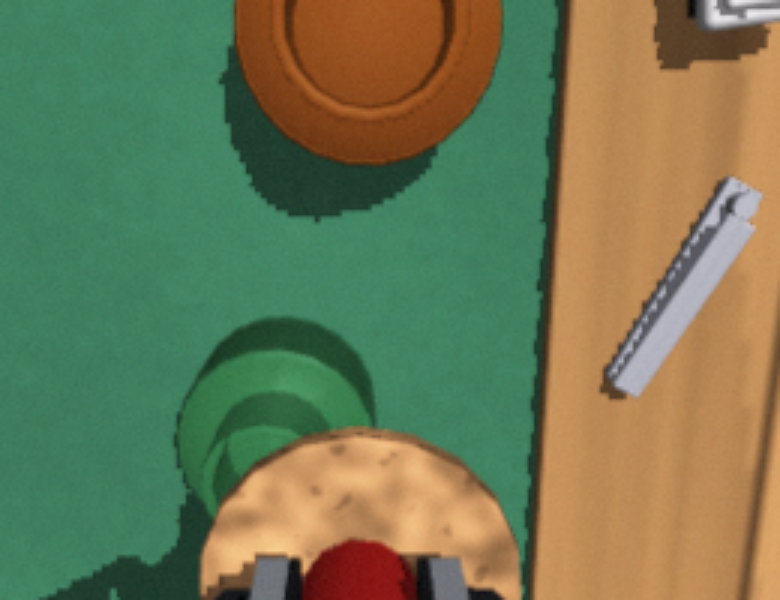

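Run:
```python
from h import *
for p in((323,95.5),(323,99.5),(290.7,65),(355,65),(322.8,65)):print(p,ray("wrist",p,85)[:2])
# full-res circle fit on rim
im=cv2.imread("pics/w8.png")[:110,270:380];g=cv2.cvtColor(im,6)
print([ (c[0]+270,c[1],c[2]) for c in cv2.HoughCircles(cv2.resize(g,None,fx=4,fy=4,interpolation=2),3,1,20,param1=80,param2=25,minRadius=90,maxRadius=150)[0][:4]/4+0])
```

```text
(323, 95.5) [ 664.51531365 -107.40085099]
(323, 99.5) [ 664.52333672 -110.46318937]
(290.7, 65) [639.37375946 -84.76608557]
(355, 65) [689.30590418 -84.82183026]
(322.8, 65) [664.30077587 -84.79391432]
[(np.float32(320.625), np.float32(68.125), np.float32(27.225)), (np.float32(325.875), np.float32(65.375), np.float32(31.475)), (np.float32(322.625), np.float32(61.375), np.float32(26.95)), (np.float32(316.625), np.float32(63.875), np.float32(34.975))]
```

Emit:
{"api": "step_arm", "payload": {"moves": [[[0,0,0],[0.2,0.011,0],-1],[[0,0,0],[0.4,0.011,0],-1],[[0,0,0],[0.493,0.011,0],-1],[[0,0,0],[0.493,0.011,0],-1],[[0,0,0],[0.493,0.011,0.15],-1],[[0,0,0],[0.493,0.011,0.3],-1],[[0,0,0],[0.493,0.011,0.4],-1],[[0,0,0],[0.493,0.011,0.4],-1]]}}

```text
clock: 37.6
eef_pos: [662.5, -85.5, 128.8]
tcp_rot: [-3.136, -0.0, 1.571]
contact_force: [0.0, 0.7, -1.6]
opening: 0.219
grasp_force: 30.2
```

Emit:
{"api": "step_arm", "payload": {"moves": [[[0,0,0],[0,0,0.04],-1],[[0,0,0],[0,0,0.08],-1],[[0,0,0],[0,0,0.12],-1],[[0,0,0],[0,0,0.16],-1],[[0,0,0],[0,0,0.165],-1],[[0,0,0],[0,0,0.165],-1],[[0,0,0],[0,0,0.165],-1]]}}

```text
clock: 38.3
eef_pos: [664.9, -84.6, 99.1]
tcp_rot: [3.141, 0.0, 1.571]
contact_force: [0.1, -0.5, -0.9]
opening: 0.218
grasp_force: 30.2
```

Emit:
{"api": "step_arm", "payload": {"moves": [[[0,0,0],[0,0,0.01],-1],[[0,0,0],[0,0,0.01],-1],[[0,0,0],[0,0,0.01],-0.6],[[0,0,0],[0,0,0.01],-0.3],[[0,0,0],[0,0,0.01],-0.1],[[0,0,0],[0,0,0.01],0],[[0,0,0],[0,0,0.01],0],[[0,0,0],[0,0,0.01],0]]}}

```text
clock: 39.1
eef_pos: [664.6, -84.5, 96.8]
tcp_rot: [-3.142, -0.0, 1.571]
contact_force: [0.1, -0.2, -0.6]
opening: 0.498
grasp_force: 0.0
```

Emit:
{"api": "step_arm", "payload": {"moves": [[[0,0,0],[0,0,-0.2],0],[[0,0,0],[0,0,-0.4],0],[[0,0,0],[-0.25,-0.2,-0.5],0],[[0,0,0],[-0.5,-0.4,-0.5],0],[[0,0,0],[-0.75,-0.6,-0.5],0],[[0,0,0],[-1,-0.8,-0.5],0],[[0,0,0],[-1,-1,-0.5],0],[[0,0,0],[-1,-1,-0.5],0]]}}

```text
clock: 39.9
eef_pos: [462.4, -285.9, 196.9]
tcp_rot: [-3.141, 0.0, 1.57]
contact_force: [-0.3, -0.8, 1.0]
opening: 0.501
grasp_force: 0.0
```

Run:
```python
from h import *
print(telemetry.sense()["eef_pos"],telemetry.sense()["tcp_rot"])
blob("wrist",(20,180,120),(32,255,255),58,"w9")
print(telemetry.sense()["eef_pos"])
marks("wrist",dict(stopper_narrow_seat=22,stopper_narrow=0))
imaging.grab_frame("scene");marks("scene",dict(stopper_wide_seat=85,flask_wide_mouth=85,flask_wide=0))
```

```text
[ 462.42608833 -285.91488663  196.85173661] [-3.14121971e+00  1.85571365e-04  1.57022987e+00]
blob [279, 197, 22, 29, 474] [290.18565401 211.72995781] [ 434.9 -313.6   58. ]
[ 463.01508896 -285.69271386  197.10645135]
stopper_narrow_seat [(0.86, [292.0, 204.0], [435.0, -319.0])]
stopper_narrow [(0.61, [296.0, 197.0], [439.0, -318.0])]
stopper_wide_seat [(0.97, [338.0, 266.0], [664.0, -82.0]), (0.43, [339.0, 269.0], [668.0, -85.0])]
flask_wide_mouth [(0.66, [336.0, 268.0], [665.0, -89.0])]
flask_wide [(0.81, [333.0, 281.0], [661.0, -93.0]), (0.73, [224.0, 364.0], [684.0, -395.0])]
```

Emit:
{"api": "step_arm", "payload": {"moves": [[[0,0,0],[-0.157,-0.143,0.1],0],[[0,0,0],[-0.157,-0.143,0.2],0],[[0,0,0],[-0.157,-0.143,0.4],0],[[0,0,0],[-0.157,-0.143,0.4],0],[[0,0,0],[-0.157,-0.143,0.4],0]]}}

```text
clock: 40.85
eef_pos: [436.3, -315.4, 116.8]
tcp_rot: [-3.14, -0.001, 1.572]
contact_force: [0.5, -0.1, 1.3]
opening: 0.5
grasp_force: 0.0
```

Run:
```python
from h import *
blob("wrist",(20,180,120),(32,255,255),58,"w10")
print(telemetry.sense()["eef_pos"],telemetry.sense()["tcp_rot"])
marks("wrist",dict(stopper_narrow_seat=22,stopper_narrow=0))
```

```text
blob [297, 193, 28, 40, 880] [311.34659091 212.98636364] [ 431.5 -314.7   58. ]
blob [302, 197, 1, 1, 1] [302. 197.] [ 425.3 -303.2   58. ]
[ 437.44156277 -316.43501354  118.54811717] [3.13950819e+00 1.50640152e-03 1.57186774e+00]
stopper_narrow_seat [(0.83, [311.0, 201.0], [431.0, -319.0])]
stopper_narrow [(0.94, [312.0, 194.0], [431.0, -320.0])]
```

Emit:
{"api": "step_arm", "payload": {"moves": [[[0,0,0],[-0.01,-0.028,0.1],0],[[0,0,0],[-0.01,-0.028,0.25],0],[[0,0,0],[-0.01,-0.028,0.38],0],[[0,0,0],[-0.01,-0.028,0.415],0],[[0,0,0],[-0.01,-0.028,0.415],0],[[0,0,0],[-0.01,-0.028,0.415],0]]}}

```text
clock: 41.7
eef_pos: [431.3, -318.5, 35.0]
tcp_rot: [3.14, 0.001, 1.571]
contact_force: [0.2, -0.2, 0.7]
opening: 0.501
grasp_force: 0.0
```

Emit:
{"api": "step_arm", "payload": {"moves": [[[0,0,0],[0,0,0],-0.4],[[0,0,0],[0,0,0],-1],[[0,0,0],[0,0,0],-1],[[0,0,0],[0,0,0],-1],[[0,0,0],[0,0,0],-1],[[0,0,0],[0,0,0],-1]]}}

```text
clock: 42.3
eef_pos: [431.3, -318.6, 35.1]
tcp_rot: [3.14, 0.001, 1.571]
contact_force: [-0.6, 0.5, 8.2]
opening: 0.222
grasp_force: 29.5
```

Emit:
{"api": "step_arm", "payload": {"moves": [[[0,0,0],[0,0,-0.2],-1],[[0,0,0],[0,0,-0.4],-1],[[0,0,0],[0,0.2,-0.65],-1],[[0,0,0],[0,0.45,-0.8],-1],[[0,0,0],[0,0.7,-0.9],-1],[[0,0,0],[0,0.95,-0.9],-1],[[0,0,0],[0,0.99,-0.9],-1],[[0,0,0],[0,0.99,-0.9],-1]]}}

```text
clock: 43.1
eef_pos: [632.5, -317.5, 214.8]
tcp_rot: [3.138, 0.001, 1.573]
contact_force: [-0.3, -0.2, -0.3]
opening: 0.219
grasp_force: 29.7
```

Run:
```python
from h import *
imaging.grab_frame("wrist");imaging.grab_frame("wrist");im=save("wrist","w11");s=telemetry.sense();print(s["eef_pos"],s["tcp_rot"])
marks("wrist",dict(flask_narrow_mouth=85,flask_narrow=0,stopper_narrow_seat=s["eef_pos"][2]-12,stopper_wide_seat=85))
print(imaging.recognise("wrist","flask_narrow"))
cv2.imwrite("pics/w11c.png",cv2.resize(im[0:200,200:460,::-1],None,fx=3,fy=3))
```

```text
[ 627.50863981 -317.6663773   213.3873707 ] [-3.14012785e+00 -5.03097545e-04  1.57129322e+00]
flask_narrow_mouth [(0.88, [326.0, 64.0], [631.0, -218.0])]
flask_narrow [(0.75, [325.0, 67.0], [632.0, -216.0])]
stopper_narrow_seat [(0.63, [320.0, 250.0], [627.0, -318.0])]
stopper_wide_seat []
[{'extent': [290.6, 22.4, 73.1, 81.8], 'conf': 0.56}]
```

View pics/w11c.png

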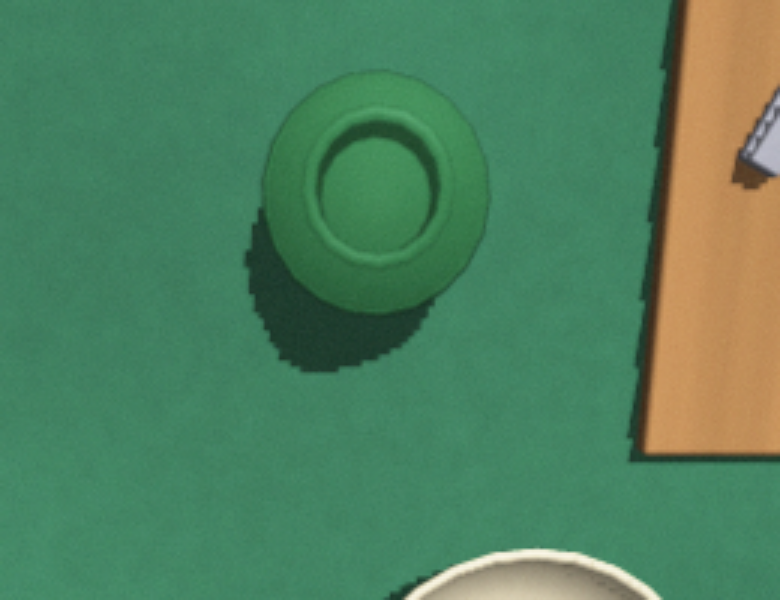

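Emit:
{"api": "step_arm", "payload": {"moves": [[[0,0,0],[0.2,0.01,0],-1],[[0,0,0],[0.4,0.01,0],-1],[[0,0,0],[0.506,0.01,0],-1],[[0,0,0],[0.506,0.01,0],-1],[[0,0,0],[0.506,0.01,0.15],-1],[[0,0,0],[0.506,0.01,0.3],-1],[[0,0,0],[0.506,0.01,0.41],-1],[[0,0,0],[0.506,0.01,0.41],-1]]}}

```text
clock: 44.3
eef_pos: [628.2, -217.1, 128.6]
tcp_rot: [-3.136, -0.001, 1.571]
contact_force: [-1.1, -0.4, -0.4]
opening: 0.22
grasp_force: 29.7
```

Emit:
{"api": "step_arm", "payload": {"moves": [[[0,0,0],[0,0,0],-1],[[0,0,0],[0,0,0],-1],[[0,0,0],[0,0,0],-1]]}}

```text
clock: 44.6
eef_pos: [631.4, -217.3, 133.5]
tcp_rot: [3.139, 0.001, 1.571]
contact_force: [0.4, -0.6, -1.3]
opening: 0.218
grasp_force: 29.7
```

Now at (631.4, -217.3) with home at TCP z≈98 mm, so I'll insert it.

Emit:
{"api": "step_arm", "payload": {"moves": [[[0,0,0],[0,0,0.04],-1],[[0,0,0],[0,0,0.08],-1],[[0,0,0],[0,0,0.12],-1],[[0,0,0],[0,0,0.16],-1],[[0,0,0],[0,0,0.166],-1],[[0,0,0],[0,0,0.166],-1],[[0,0,0],[0,0,0.166],-1]]}}

```text
clock: 45.3
eef_pos: [630.7, -216.8, 98.2]
tcp_rot: [3.141, -0.0, 1.571]
contact_force: [2.7, -0.1, -2.0]
opening: 0.221
grasp_force: 29.8
```

Emit:
{"api": "step_arm", "payload": {"moves": [[[0,0,0],[0,0,0.004],-1],[[0,0,0],[0,0,0.004],-1],[[0,0,0],[0,0,0.004],-0.6],[[0,0,0],[0,0,0.004],-0.3],[[0,0,0],[0,0,0.004],-0.1],[[0,0,0],[0,0,0.004],0],[[0,0,0],[0,0,0.004],0],[[0,0,0],[0,0,0.004],0]]}}

```text
clock: 46.1
eef_pos: [630.3, -216.7, 97.7]
tcp_rot: [-3.141, -0.0, 1.571]
contact_force: [-0.4, -0.1, -0.2]
opening: 0.5
grasp_force: 0.0
```

Emit:
{"api": "step_arm", "payload": {"moves": [[[0,0,0],[0,0,-0.2],0],[[0,0,0],[0,0,-0.4],0],[[0,0,0],[0,0,-0.7],0],[[0,0,0],[-0.2,-0.2,-0.9],0],[[0,0,0],[-0.3,-0.4,-0.9],0],[[0,0,0],[-0.3,-0.6,-0.9],0],[[0,0,0],[-0.3,-0.6,-0.9],0]]}}

```text
clock: 46.8
eef_pos: [505.8, -277.6, 278.6]
tcp_rot: [-3.14, 0.0, 1.569]
contact_force: [0.1, 0.7, -0.5]
opening: 0.501
grasp_force: 0.0
```

Run:
```python
from h import *
imaging.grab_frame("scene");a=save("scene","s9");print(telemetry.sense()["clock"],telemetry.sense()["eef_pos"])
marks("scene",dict(stopper_wide_seat=85,flask_wide_mouth=85,stopper_narrow_seat=85,flask_narrow_mouth=85,bin_lid_handle=141,dish=0,stick0=80))
w=save("wrist","w12");marks("wrist",dict(stopper_wide_seat=85,stopper_narrow_seat=85,flask_narrow=0,flask_wide=0))
for n in("stick0",):print(imaging.recognise("scene",n))
c=cv2.resize(a[180:340,220:430,::-1],(788,600),interpolation=2);cv2.imwrite("pics/s9c.png",c)
```

```text
46.9 [ 509.57471742 -277.18857934  278.48072006]
stopper_wide_seat [(0.77, [340.0, 264.0], [662.0, -76.0])]
flask_wide_mouth [(0.98, [338.0, 269.0], [668.0, -85.0])]
stopper_narrow_seat [(0.89, [280.0, 286.0], [630.0, -213.0]), (0.19, [392.0, 302.0], [791.0, -34.0])]
flask_narrow_mouth [(0.79, [278.0, 286.0], [627.0, -217.0])]
bin_lid_handle [(0.92, [415.0, 110.0], [437.0, 317.0]), (0.74, [350.0, 83.0], [259.0, 237.0])]
dish [(0.74, [225.0, 364.0], [685.0, -394.0])]
stick0 [(0.6, [375.0, 230.0], [636.0, 41.0]), (0.42, [367.0, 220.0], [605.0, 41.0])]
stopper_wide_seat [(0.25, [434.0, 115.0], [626.0, -221.0])]
stopper_narrow_seat [(0.92, [442.0, 112.0], [633.0, -217.0])]
flask_narrow [(0.79, [419.0, 106.0], [636.0, -216.0])]
flask_wide []
[]
```

My picture allowance is used up, so I'll do a last numeric check of both stoppers' grips against the seated positions.

Run:
```python
from h import *
a=cv2.cvtColor(cv2.imread("pics/s9.png"),cv2.COLOR_BGR2HSV);b=cv2.cvtColor(cv2.imread("pics/s0.png"),cv2.COLOR_BGR2HSV)
def ex(h,lo,hi):
    n,l,s,c=cv2.connectedComponentsWithStats(cv2.inRange(h,lo,hi));i=np.argmax(s[1:,4])+1;return s[i].tolist(),c[i].round(1).tolist()
for nm,lo,hi,p0,p1 in(("red",(0,200,120),(5,255,255),(529.5,-323.7),(664.5,-84.7)),("yel",(20,170,100),(32,255,255),(431.3,-318.6),(630.6,-216.8))):
    print(nm,"start",ex(b,lo,hi),np.round(proj("scene",(*p0,44)),1),"end",ex(a,lo,hi),np.round(proj("scene",(*p1,107)),1),"if 5mm high",np.round(proj("scene",(*p1,112)),1))
```

```text
red start ([213, 277, 10, 12, 67], [217.2, 282.5]) [217.6 282.6] end ([424, 26, 11, 10, 63], [429.7, 29.2]) [338.1 263.7] if 5mm high [338.1 262.8]
yel start ([197, 243, 10, 12, 92], [201.5, 248.5]) [201.5 248.5] end ([273, 278, 10, 13, 106], [277.6, 283.9]) [277.5 284. ] if 5mm high [277.3 283.2]
```

Run:
```python
from h import *
a=cv2.imread("pics/s9.png");h=cv2.cvtColor(a,cv2.COLOR_BGR2HSV)[245:285,318:360]
m=cv2.inRange(h,(0,200,60),(4,255,255))|cv2.inRange(h,(172,200,60),(180,255,255))
n,l,s,c=cv2.connectedComponentsWithStats(m);print([(s[i].tolist(),(c[i]+[318,245]).tolist()) for i in range(1,n)])
s=telemetry.sense();print(s["clock"],s["contact_force"])
```

```text
[([16, 13, 9, 13, 86], [338.25581395348837, 263.7674418604651])]
47.55 [0.69537456 0.12631821 0.12106322]
```

Both grips sit within 0.2 px of their seated positions, so I'm handing in.

```bash
python3 -c "
from h import *
print(r.sign_off())"
```

```text
the job is handed in; nothing more can be done
None
```

I handed the job in at about 48 s with the beaker in the shut bin, both corks home in their flasks and both pine sticks in the cup; sign-off returned no verdict, so I don't know the judged result.

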